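# Close the sample plate beside the microscope

## Robot

A 6-joint arm with a two-finger parallel gripper is mounted at the origin on the work surface. World frame = base frame: x ahead of the robot, y to its left, z up, the work surface at z = 0. Lengths are in m, angles in degrees, forces in N, time in s.
With the tool pointing down it reaches from about 0.3 to 0.75 m from the base axis. Payload 8.5 kg.
Tool frame: the origin (TCP) lies on the mounting face of the last link; the fingertips stand tip_extent ahead of it and the grasp point (between the pads) lies 155 mm ahead of it (tip_extent is the distance from the TCP to the fingertips, in m); z points along the fingers, y is the line along which they close (so a half turn about z gives the same grasp; the last joint's range is limited). The gripper opens to 85 mm and grips with 20 to 120 N. Pads are 22 mm wide; open, the fingers measure 114 mm over their backs; the gripper's body (76 mm by 85 mm) begins 54 mm behind the grasp point. The pads swing forward as they close: fully open they stand 13 mm farther back than shut.
Start: joints at [60.258, 21.807, 74.336, -0, 83.858, -12.336], TCP at [0.165, 0.525, 0.405] pointing down, gripper open.
Joint ranges: [-178.18, 178.18], [-50.72, 133.34], [12.68, 142.11], [-81.47, 261.47], [9.98, 163.14], [-165.26, 165.26]. Speed limits (degrees/s): [136.94, 136.94, 180, 180, 180, 180].

## Interface

Orientations are given as a 3x3 rotation matrix whose columns are the frame's x, y, z axes.
In Python, from rig import observe, get_image, camera_params, close_job, tip_extent gives the robot as it stands.
- The arm moves only by the shell command python3 -m creep 'ROWS' [FORCE]. ROWS is JSON, a list of rows, each an object with "jaw": the gripper's target within -1 to 1 (shut at 1, half-way at 0, fully open at -1); "travel": the shift along the world's x, y, z in mm, a list of three; "roll": the turn about the world's z in rad. A call has 1 to 12 rows; each row is the pose to reach, as a shift and turn from the pose commanded when the call began; what a row does not reach only later rows make up. A row lasts 1/10 s, in which the tool goes at most 50 mm and 8.59 degrees, less where a joint would pass 70% of its speed; a pose out of reach is approached as far as the arm can. A call with a gripper value outside its range is refused whole. The fingers move at their own pace and stop on an object; FORCE is the grip in N (left out, the last holds). Time passes only in rows, so rows that repeat a pose let the fingers close. It gives the time, the measured TCP pose, the force, the opening and the grip force at its end, in the units of the state.
- observe(): the state, without advancing time (a new reading comes with each control period).
- get_image(name): name is "scene" or "top"; returns (picture, depth): 400x640x3 uint8, red, green, blue; 400x640 float32, m along the optical axis (not along the pixel's ray), 0 where there is no reading.
- camera_params(name): a dict with "mtx" (3x3 intrinsics, pixels), "extrinsics" (4x4, takes a point from camera to world coordinates). Camera axes: x right, y down, z forward; pixel columns grow to the right and rows downward; lengths in m; the calibration is good to about 2 mm. A picture is of the moment at which its call begins. camera_params takes no time and is no camera call.
- close_job(): hands the job in; it is judged then, once.
The state is a dict: "time_s": time; "q": joint angles; "qvel": joint speeds; "joint_efforts": joint torques, N m; "position": TCP position; "tool_rot": TCP orientation; "ft_force": force on the tool from outside, world axes, zero at the start; "wrist_torque": the same for the moment, N m; "grip_width": finger opening in m; "gripper_force": force on a finger pad.
Only numpy, scipy, OpenCV 4.12 (cv2) and the standard library are available. Lean on these libraries where they do the work, as an engineer would, in place of code of your own. Each camera call takes 0.05 s, during which the arm holds its last target. There are 200 camera calls.

## Task

Get the sample plate ready to go under the microscope: slide the white guard tube fully down over the spigot, and lay every grey cover that is on the bench on a snap seat of its own and press it squarely home with the seating tool until it clicks in flat, never forcing it down with the gripper itself. Only when the tube and all the covers are fully home, swing the plate's lock lever right over to the other side; leave the seating tool standing upright in its dish, and leave the other things on the bench where they are.

Things in the scene. Friction and masses are not known exactly. Their poses are not given: they have to be found in the camera images.
- cover1_mid (a point): a grey plastic snap cover: round flange 64 mm diameter, 10 mm thick, with a round knob 36 mm diameter rising 28 mm above it (38 mm high in all, 90 g). The point is on its axis, half-way up (19 mm above the underside), z up the knob. It starts flat on the bench, knob up. Two or three covers are present, all alike (may be absent)
- cover2_mid (a point): another such cover, like cover1 in every way (may be absent)
- cover3_mid (a point): another such cover, like cover1 in every way (may be absent)
- seat1 (a point): a snap seat of the sample plate: the point is the middle of its flat floor (the plate's top face). Four black spring jaws stand round it in the plate's x and y directions, 21 mm high and 79 mm apart over their backs. Their sloping lead-ins centre a cover laid on them: unpressed, it rests with its underside 14 to 17 mm above the floor. Any cover fits any seat, one to a seat
- seat2 (a point): another such seat. In every seat a square push straight down of some 8 to 20 N spreads the jaws (each by 3 mm); they snap over the flange when the cover's underside meets the floor, and then hold it. A cover knocked askew on the jaws is best picked up, set flat on the bench and laid again
- seat3 (a point): another such seat
- tube_mid (a point): the white plastic guard tube: 44 mm outer and 32 mm inner diameter, 70 mm long, open at both ends, standing upright on the bench at the start. The point is at its centre, half-way up (35 mm); z along its axis
- spigot_foot (a point): foot of the steel spigot that stands on the sample plate: the point is on its axis at the plate's top face. Spigot 29 mm diameter, 45 mm high, its top 6 mm tapered; the tube slides over it and is fully home when it stands on the plate. z up; x and y are the sample plate's axes
- tool_mid (a point): the seating tool: flat steel foot 50 mm diameter and 14 mm thick, with a round dark wooden handle above it, 26 mm diameter and 52 mm long, and on top a pommel 30 mm diameter and 6 mm thick; 72 mm high in all, 250 g. The point is on its axis, half-way up (36 mm above the foot's underside), z up. It starts upright in its dish
- dock_floor (a point): the tool's dish: fixed black round dish 78 mm outer and 68 mm inner diameter, 13 mm high; the point is the middle of its inner floor, 6 mm above the bench
- plate: the fixed aluminium sample plate, 240 x 240 mm and 20 mm thick: the origin is the centre of its underside on the bench, z up. Seat1 is at (-60, -60), seat2 at (60, 60), seat3 at (60, -60), the spigot at (-60, 60) mm in its x, y; a tongue on its +y side carries the lock lever, pivoted at (-60, 170) mm, 42 mm above the bench
- lock (a joint): the lock lever's angle: 0 leaning towards the plate's -x, 1.0 swung over to its +x; it stays where it is left
- lock_tip (a point): tip of the lock lever, a black rod 80 mm long on a grey block on the plate's tongue; it swings in the plate's x-z plane
- petri: bystander: flat clear round dish, 90 mm across, 14 mm high
- gauge: bystander: steel gauge block 35 x 9 x 30 mm high
- solvent: bystander: amber bottle 60 mm across, 140 mm high
- beaker: bystander: glass beaker 70 mm across, 80 mm high
- brush: bystander: 150 mm brush lying on the bench
- cover1: the body of that cover, origin at the centre of its underside
- cover2: the body of that cover, origin at the centre of its underside
- cover3: the body of that cover, origin at the centre of its underside
Things that resemble listed ones, but are neither listed nor needed, are in the scene too. What is shaped like the cover3 but purple or yellow is not meant. What is shaped like the cover2 but red or yellow is not meant.

How it is judged:
By the outcome, as a careful person would: the job done as asked, in the order asked, and still so for the second after the job is handed in, with the robot touching nothing.
Of cover1, cover2, cover3 only 2 to 3 are there at a start; the rules pass over those that are not, and their reading is None.
At some moment in a run one of cover1, cover2, cover3 may be knocked a few centimetres aside while the robot is not near it.
It also fails if it takes over 210 s, if anything falls off the work surface, if the arm or the gripper's body presses on something with over 40 N, if the wrist force passes 120 N, or if a joint passes its speed limit or range.

## Working session

There is one attempt and no reset: what is moved stays moved. The work goes in short steps, Python scripts to look and compute and a shell command to move; the robot and the scene stay as the last step left them, time stands still between calls to the robot, and variables do not carry over. Pictures are saved under pics/ and viewed, at most 14 in all, crops included, and the job is handed in when it is done.

```bash
mkdir -p pics; ls; python3 - <<'E'
from rig import *
import cv2,numpy as np
print(observe(), tip_extent if not callable(tip_extent) else tip_extent())
for n in("top","scene"):
    p,d=get_image(n); cv2.imwrite(f"pics/{n}0.png",p[:,:,::-1]); np.save(f"pics/{n}0.npy",d)
    c=camera_params(n); print(n,np.round(c["mtx"],1).tolist(),np.round(c["extrinsics"],3).tolist())
E
```

```text
pics
{'time_s': 0.0, 'q': array([ 6.02581572e+01,  2.18406333e+01,  7.43847947e+01,  1.23665920e-03,
        8.38590040e+01, -1.23350245e+01]), 'qvel': array([-0.01019873,  0.00493095, -0.05511844, -0.12719469,  0.01819584,
        0.06187331]), 'joint_efforts': array([ 1.29403314e-03, -4.48472750e+01, -2.31279552e+01, -7.96737004e-05,
        4.77056281e-03,  1.73741870e-05]), 'position': array([0.16450431, 0.52477242, 0.4041147 ]), 'tool_rot': array([[-9.54203914e-01,  2.99156026e-01, -7.49683262e-04],
       [ 2.99156777e-01,  9.54203130e-01, -1.26884937e-03],
       [ 3.35766178e-04, -1.43501387e-03, -9.99998914e-01]]), 'ft_force': array([-0.27111622,  0.55782115, -0.52236056]), 'wrist_torque': array([ 0.04285713, -0.05287856,  0.01937474]), 'gripper_force': 0.0, 'grip_width': 0.08534740989628335} 0.1734
top [[472.0, 0.0, 320.5], [0.0, 472.0, 192.1], [0.0, 0.0, 1.0]] [[0.008, -0.998, 0.069, 0.389], [-1.0, -0.009, -0.013, -0.093], [0.014, -0.069, -0.998, 1.436], [0.0, 0.0, 0.0, 1.0]]
scene [[423.7, 0.0, 319.4], [0.0, 423.7, 198.7], [0.0, 0.0, 1.0]] [[-0.691, 0.511, -0.511, 1.022], [0.723, 0.492, -0.485, 0.416], [0.004, -0.704, -0.71, 0.873], [0.0, 0.0, 0.0, 1.0]]
```

View pics/top0.png

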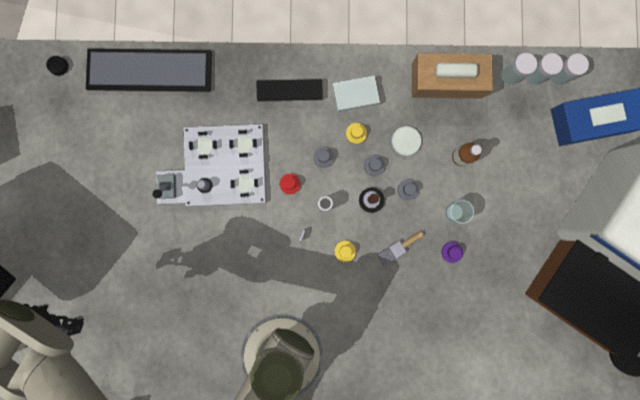

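View pics/scene0.png

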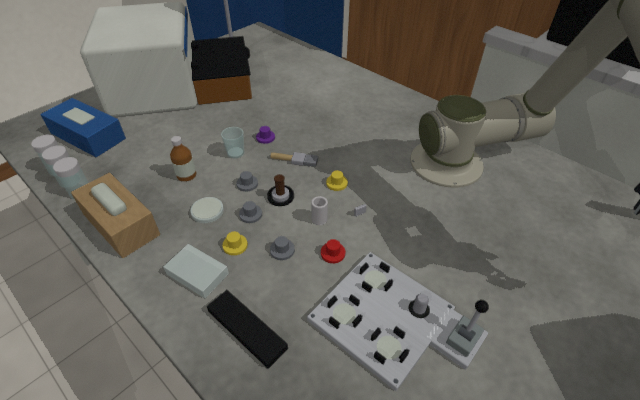

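Grey cover candidates in the top view are (324,157), (375,165) and (409,189). The red one (290,184), the yellow ones (356,133) and (345,251), and the purple one (453,252) are decoys. The tube is at (326,203), tool and dish at (372,199), spigot at (205,185), and the lever at (165,187) with its tip at (157,194).

```bash
cat > h.py <<'E'
from rig import *
import cv2,numpy as np
C={n:camera_params(n) for n in("top","scene")}
def cloud(n,d):
    M=C[n]["mtx"];E=C[n]["extrinsics"];v,u=np.mgrid[0:400,0:640]
    P=np.stack([(u-M[0,2])/M[0,0]*d,(v-M[1,2])/M[1,1]*d,d],-1)
    return P@E[:3,:3].T+E[:3,3]
def ray(n,u,v,z):
    M=C[n]["mtx"];E=C[n]["extrinsics"]
    r=E[:3,:3]@np.array([(u-M[0,2])/M[0,0],(v-M[1,2])/M[1,1],1]);o=E[:3,3]
    return (o+r*(z-o[2])/r[2])[:2]
def proj(n,p):
    E=C[n]["extrinsics"];c=E[:3,:3].T@(np.array(p)-E[:3,3]);q=C[n]["mtx"]@c;return q[:2]/q[2]
def snap(n,f=None):
    p,d=get_image(n)
    if f: cv2.imwrite(f"pics/{f}.png",p[:,:,::-1])
    return p,d,cloud(n,d)
def crop(p,u0,u1,v0,v1,s,f): cv2.imwrite(f"pics/{f}.png",cv2.resize(p[v0:v1,u0:u1,::-1],None,fx=s,fy=s,interpolation=cv2.INTER_CUBIC))
E
python3 - <<'E'
from h import *
for n in("top","scene"):
    p=cv2.imread(f"pics/{n}0.png")[:,:,::-1];d=np.load(f"pics/{n}0.npy");W=cloud(n,d)
    if n=="top": 
        b=W[215:225,300:310,2]; crop(p,140,460,110,270,2.5,"topcrop")
    z=W[...,2]
    print(n,"bench z",np.median(b), b.std())
    for lo,hi in((0.03,0.05),(0.055,0.10)):
        m=((z>lo)&(z<hi)&(W[...,0]>.1)&(W[...,0]<.75)&(abs(W[...,1])<.5)).astype(np.uint8)
        k,L,S,Ce=cv2.connectedComponentsWithStats(m)
        for i in range(1,k):
            if S[i,4]>8:
                q=W[L==i]; c=p[L==i].mean(0)
                print(lo,Ce[i].round(1),S[i,4],"xyz mid",((q.min(0)+q.max(0))/2).round(4),"ext",np.ptp(q,0).round(3),c.round())
E
```

```text
top bench z -0.00042870849405984846 0.002956340207894675
0.03 [347.5 106.8] 52 xyz mid [ 0.7422 -0.1971  0.036 ] ext [0.015 0.076 0.011] [170. 179. 176.]
0.03 [356.7 131.5] 114 xyz mid [ 0.6692 -0.2183  0.0384] ext [0.035 0.033 0.015] [215. 190.  79.]
0.03 [242.1 131.9] 35 xyz mid [0.6636 0.1245 0.0381] ext [0.012 0.023 0.012] [72. 73. 75.]
0.03 [201.9 133.5] 35 xyz mid [0.6575 0.2439 0.0385] ext [0.008 0.024 0.016] [71. 71. 74.]
0.03 [254. 143.] 27 xyz mid [0.6307 0.0879 0.0369] ext [0.023 0.007 0.013] [61. 61. 63.]
0.03 [213.9 144.4] 25 xyz mid [0.6245 0.2083 0.0393] ext [0.022 0.01  0.009] [53. 53. 54.]
0.03 [230.5 143.8] 34 xyz mid [0.6275 0.158  0.0375] ext [0.023 0.01  0.014] [67. 68. 70.]
0.03 [190.5 145.5] 31 xyz mid [0.6208 0.2767 0.0382] ext [0.023 0.009 0.015] [55. 55. 57.]
0.03 [323.3 155.7] 111 xyz mid [ 0.5948 -0.1198  0.0382] ext [0.034 0.033 0.016] [107. 109. 115.]
0.03 [202.2 156.6] 34 xyz mid [0.5885 0.2407 0.0387] ext [0.011 0.026 0.016] [72. 73. 75.]
0.03 [242.7 155.1] 27 xyz mid [0.5931 0.1208 0.0374] ext [0.009 0.024 0.013] [64. 64. 66.]
0.03 [375.2 164.3] 110 x
[... 3870 characters left out ...]
t [0.013 0.024 0.015] [31. 31. 32.]
0.03 [403.7 354.1] 73 xyz mid [0.6228 0.2762 0.0379] ext [0.025 0.011 0.015] [32. 33. 33.]
0.03 [379.6 356.3] 73 xyz mid [0.6594 0.2437 0.0385] ext [0.011 0.025 0.017] [32. 33. 32.]
0.055 [236.8 140.4] 112 xyz mid [ 0.4337 -0.4918  0.0703] ext [0.054 0.016 0.03 ] [109. 121. 117.]
0.055 [279.  179.9] 115 xyz mid [ 0.468  -0.2654  0.0698] ext [0.029 0.032 0.03 ] [59. 41. 30.]
0.055 [319.4 203.5] 188 xyz mid [ 0.454  -0.1243  0.0658] ext [0.043 0.044 0.021] [127. 125. 124.]
0.055 [421.6 299.6] 135 xyz mid [0.5074 0.236  0.0623] ext [0.026 0.028 0.015] [111. 110. 114.]
0.055 [470.3 325.6] 153 xyz mid [0.4944 0.3455 0.0775] ext [0.03  0.03  0.045] [79. 80. 82.]
```

View pics/topcrop.png

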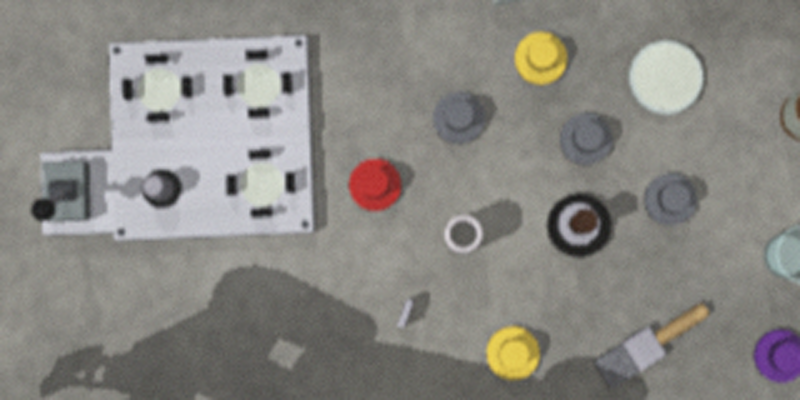

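The crop shows exactly three grey covers at crop (460,115), (587,138) and (672,198), and every other cover shape is coloured. The tube is the white ring (463,233), and the tool is in its dish (580,223).

Averaging the two views gives these positions (m):
- Tube: (.4516, -.1244)
- Tool: (.467, -.265)
- Covers: (.596, -.120), (.571, -.275), (.4995, -.377)
- Seat1: (.5115, .116)
- Seat2: (.624, .242)
- Seat3: (.630, .1225)
- Spigot: (.505, .236)
- Plate yaw: about 3°

Tube first.

```bash
python3 -m creep '[{"jaw":-1,"travel":[15,-35,0],"roll":0},{"jaw":-1,"travel":[35,-80,0],"roll":0},{"jaw":-1,"travel":[55,-125,0],"roll":0},{"jaw":-1,"travel":[75,-170,0],"roll":0},{"jaw":-1,"travel":[95,-215,0],"roll":0},{"jaw":-1,"travel":[115,-260,0],"roll":0},{"jaw":-1,"travel":[135,-305,0],"roll":0},{"jaw":-1,"travel":[155,-350,0],"roll":0},{"jaw":-1,"travel":[175,-395,0],"roll":0},{"jaw":-1,"travel":[195,-440,0],"roll":0},{"jaw":-1,"travel":[215,-485,0],"roll":0},{"jaw":-1,"travel":[235,-530,0],"roll":0}]' 40
python3 -m creep '[{"jaw":-1,"travel":[20,-40,-20],"roll":0},{"jaw":-1,"travel":[35,-80,-50],"roll":0},{"jaw":-1,"travel":[45,-105,-80],"roll":0},{"jaw":-1,"travel":[52,-119,-100],"roll":0},{"jaw":-1,"travel":[52,-119,-100],"roll":0},{"jaw":-1,"travel":[52,-119,-100],"roll":0}]'
python3 - <<'E'
from h import *
o=observe();print(o["position"],o["tool_rot"].round(3).tolist(),o["ft_force"])
snap("scene","s1");
E
```

```text
time_s: 1.3
position: [0.3997, -0.0073, 0.4047]
tool_rot: [[-0.954, 0.3, 0.0], [0.3, 0.954, 0.0], [-0.0, 0.0, -1.0]]
ft_force: [1.6, 0.9, 0.0]
grip_width: 0.0851
gripper_force: 0.0
time_s: 1.9
position: [0.4514, -0.124, 0.3049]
tool_rot: [[-0.954, 0.299, -0.001], [0.299, 0.954, 0.001], [0.001, 0.0, -1.0]]
ft_force: [0.1, -0.2, 0.8]
grip_width: 0.0854
gripper_force: 0.0
[ 0.45143378 -0.12396779  0.30486974] [[-0.954, 0.299, -0.001], [0.299, 0.954, 0.001], [0.001, 0.0, -1.0]] [ 0.09172212 -0.16843683  0.84614273]
```

View pics/s1.png

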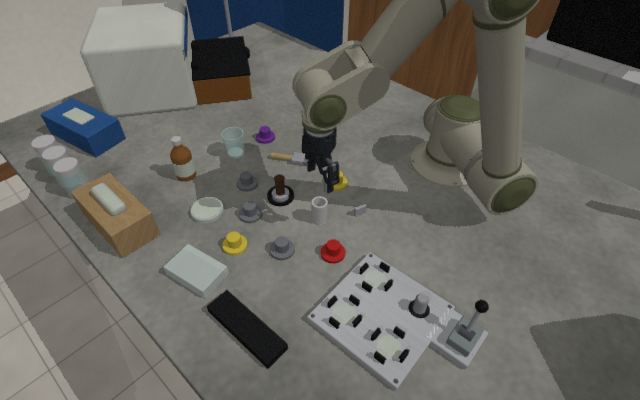

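Scene view: gripper directly over the tube (319,211), nothing in the way. Grasp and lift.

```bash
python3 -m creep '[{"jaw":-1,"travel":[0,0,-25],"roll":0},{"jaw":-1,"travel":[0,0,-55],"roll":0},{"jaw":-1,"travel":[0,0,-85],"roll":0},{"jaw":-1,"travel":[0,0,-100],"roll":0},{"jaw":1,"travel":[0,0,-100],"roll":0},{"jaw":1,"travel":[0,0,-100],"roll":0},{"jaw":1,"travel":[0,0,-100],"roll":0},{"jaw":1,"travel":[0,0,-100],"roll":0},{"jaw":1,"travel":[0,0,-100],"roll":0},{"jaw":1,"travel":[0,0,-100],"roll":0},{"jaw":1,"travel":[0,0,-100],"roll":0},{"jaw":1,"travel":[0,0,-100],"roll":0}]' 40
python3 -m creep '[{"jaw":1,"travel":[0,0,10],"roll":0},{"jaw":1,"travel":[0,0,30],"roll":0},{"jaw":1,"travel":[0,0,60],"roll":0},{"jaw":1,"travel":[0,0,90],"roll":0},{"jaw":1,"travel":[0,0,100],"roll":0},{"jaw":1,"travel":[0,0,100],"roll":0}]'

```

```text
time_s: 3.15
position: [0.4518, -0.124, 0.2064]
tool_rot: [[-0.954, 0.299, 0.003], [0.299, 0.954, -0.001], [-0.003, -0.0, -1.0]]
ft_force: [-0.1, 2.7, 7.5]
grip_width: 0.0435
gripper_force: 39.7
time_s: 3.75
position: [0.4514, -0.1241, 0.3064]
tool_rot: [[-0.954, 0.299, 0.003], [0.299, 0.954, -0.002], [-0.004, -0.001, -1.0]]
ft_force: [0.4, 0.2, -1.5]
grip_width: 0.0435
gripper_force: 40.8
```

```bash
python3 -m creep '[{"jaw":1,"travel":[3,20,0],"roll":0},{"jaw":1,"travel":[8,55,0],"roll":0},{"jaw":1,"travel":[14,95,0],"roll":0},{"jaw":1,"travel":[20,135,0],"roll":0},{"jaw":1,"travel":[26,175,0],"roll":0},{"jaw":1,"travel":[32,215,0],"roll":0},{"jaw":1,"travel":[38,255,0],"roll":0},{"jaw":1,"travel":[44,295,0],"roll":0},{"jaw":1,"travel":[49,330,0],"roll":0},{"jaw":1,"travel":[53,352,0],"roll":0},{"jaw":1,"travel":[54,360,0],"roll":0},{"jaw":1,"travel":[54,360,0],"roll":0}]'
python3 -m creep '[{"jaw":1,"travel":[0,0,-10],"roll":0},{"jaw":1,"travel":[0,0,-20],"roll":0},{"jaw":1,"travel":[0,0,-20],"roll":0},{"jaw":1,"travel":[0,0,-20],"roll":0}]'
python3 - <<'E'
from h import *
p,d,W=snap("scene"); crop(p,330,530,210,360,4,"s2")
m=((W[...,2]>.085)&(W[...,2]<.13)&(p.min(2)>90)&(abs(W[...,1]-.236)<.04)&(abs(W[...,0]-.505)<.04))
q=W[m];print(len(q),q.min(0),q.max(0), np.median(q,0))
# circle fit at outer wall
A=np.c_[2*q[:,:2],np.ones(len(q))];s=np.linalg.lstsq(A,(q[:,:2]**2).sum(1),rcond=None)[0];print(s[:2],np.sqrt(s[2]+s[0]**2+s[1]**2))
E
```

```text
time_s: 4.95
position: [0.5053, 0.2362, 0.3036]
tool_rot: [[-0.955, 0.298, -0.002], [0.298, 0.955, -0.001], [0.002, -0.001, -1.0]]
ft_force: [0.6, -0.1, 0.0]
grip_width: 0.0432
gripper_force: 40.9
time_s: 5.35
position: [0.5056, 0.2352, 0.2843]
tool_rot: [[-0.954, 0.3, -0.001], [0.3, 0.954, -0.0], [0.001, -0.001, -1.0]]
ft_force: [0.3, 0.8, -0.3]
grip_width: 0.0434
gripper_force: 40.9
225 [0.48771919 0.21493044 0.08523356] [0.52870906 0.26569495 0.12970882] [0.522973   0.23668411 0.11049115]
[0.50712091 0.2357367 ] 0.019269321901786138
```

View pics/s2.png

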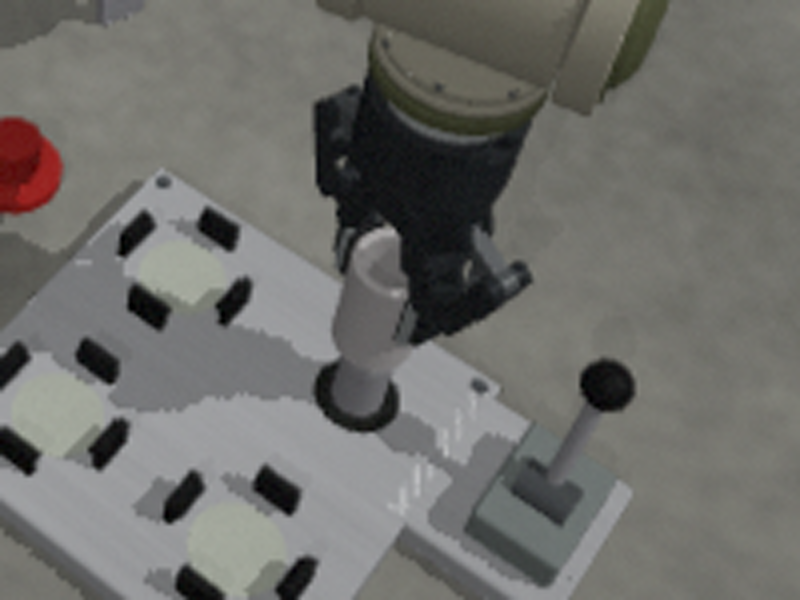

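The tube (crop 375,310) hangs right over the spigot (crop 360,390). The scene fits agree: tube (.5071,.2357) and spigot (.5074,.236). Lower it.

```bash
python3 -m creep '[{"jaw":1,"travel":[0,0,-6],"roll":0},{"jaw":1,"travel":[0,0,-12],"roll":0},{"jaw":1,"travel":[0,0,-18],"roll":0},{"jaw":1,"travel":[0,0,-24],"roll":0},{"jaw":1,"travel":[0,0,-28],"roll":0},{"jaw":1,"travel":[0,0,-28],"roll":0}]'
```

```text
time_s: 6.0
position: [0.5054, 0.2358, 0.256]
tool_rot: [[-0.954, 0.299, -0.001], [0.299, 0.954, -0.0], [0.001, -0.001, -1.0]]
ft_force: [0.5, -0.4, 0.1]
grip_width: 0.0433
gripper_force: 40.8
```

No contact force and 14 mm in. Continue to the plate.

```bash
python3 -m creep '[{"jaw":1,"travel":[0,0,-8],"roll":0},{"jaw":1,"travel":[0,0,-16],"roll":0},{"jaw":1,"travel":[0,0,-23],"roll":0},{"jaw":1,"travel":[0,0,-28],"roll":0},{"jaw":1,"travel":[0,0,-30],"roll":0},{"jaw":1,"travel":[0,0,-30],"roll":0}]'
python3 -m creep '[{"jaw":1,"travel":[0,0,-2],"roll":0},{"jaw":1,"travel":[0,0,-2],"roll":0}]'
```

```text
time_s: 6.6
position: [0.5054, 0.2359, 0.2266]
tool_rot: [[-0.954, 0.299, -0.0], [0.299, 0.954, 0.0], [0.0, -0.0, -1.0]]
ft_force: [-1.1, 0.6, 0.2]
grip_width: 0.0437
gripper_force: 40.8
time_s: 6.8
position: [0.5053, 0.2359, 0.2264]
tool_rot: [[-0.954, 0.299, 0.001], [0.299, 0.954, 0.0], [-0.001, 0.001, -1.0]]
ft_force: [-7.2, -0.5, 15.8]
grip_width: 0.0433
gripper_force: 42.2
```

```bash
python3 -m creep '[{"jaw":-1,"travel":[0,0,2],"roll":0},{"jaw":-1,"travel":[0,0,2],"roll":0},{"jaw":-1,"travel":[0,0,2],"roll":0},{"jaw":-1,"travel":[0,0,2],"roll":0},{"jaw":-1,"travel":[0,0,2],"roll":0},{"jaw":-1,"travel":[0,0,20],"roll":0},{"jaw":-1,"travel":[0,0,50],"roll":0},{"jaw":-1,"travel":[0,0,80],"roll":0},{"jaw":-1,"travel":[0,0,100],"roll":0},{"jaw":-1,"travel":[0,0,100],"roll":0}]'
cat > find.py <<'E'
from h import *
# grey covers (knob tops), tube top, tool pommel from both views
def find(n):
    p,d,W=snap(n); z=W[...,2]; p=p.astype(int); out=[]
    for lo,hi,lab in((.03,.09,"grey"),(.055,.11,"tall")):
        m=(z>lo)&(z<hi)&(W[...,0]>.35)&(W[...,0]<.72)&(W[...,1]>-.45)&(W[...,1]<.30)
        if lab=="grey": m&=(np.ptp(p,axis=2)<22)&(p.mean(2)>70)&(p.mean(2)<125)
        k,L,S,Ce=cv2.connectedComponentsWithStats(m.astype(np.uint8))
        for i in range(1,k):
            if S[i,4]>60:
                q=W[L==i]; c=(q.min(0)+q.max(0))/2; print(n,lab,Ce[i].round(),S[i,4],c.round(4)[:2],"zmed",np.median(q[:,2]).round(4),"ext",np.ptp(q,0).round(3)[:2],p[L==i].mean(0).round())
for n in("top","scene"): find(n)
print(observe()["position"].round(4))
E
python3 find.py
```

```text
time_s: 7.8
position: [0.5057, 0.2359, 0.3273]
tool_rot: [[-0.954, 0.299, 0.005], [0.299, 0.954, 0.001], [-0.005, 0.003, -1.0]]
ft_force: [0.1, 0.2, 0.1]
grip_width: 0.0854
gripper_force: 0.0
top grey [323. 155.] 105 [ 0.5951 -0.1197] zmed 0.0375 ext [0.032 0.033] [80. 81. 85.]
top grey [375. 164.] 111 [ 0.57  -0.275] zmed 0.0373 ext [0.034 0.034] [108. 111. 117.]
top grey [409. 189.] 111 [ 0.4988 -0.3774] zmed 0.0373 ext [0.034 0.033] [109. 111. 117.]
top tall [374. 198.] 83 [ 0.4656 -0.2641] zmed 0.0777 ext [0.026 0.027] [72. 54. 45.]
scene grey [246. 175.] 92 [ 0.4994 -0.3787] zmed 0.0397 ext [0.033 0.034] [92. 94. 97.]
scene grey [249. 206.] 113 [ 0.5725 -0.2746] zmed 0.0398 ext [0.033 0.037] [93. 95. 99.]
scene grey [281. 241.] 104 [ 0.5962 -0.1207] zmed 0.04 ext [0.034 0.032] [72. 73. 75.]
scene grey [424. 291.] 133 [0.4952 0.2326] zmed 0.0706 ext [0.02  0.028] [101.  99. 100.]
scene grey [419. 305.] 294 [0.5146 0.2355] zmed 0.0584 ext [0.027 0.042] [105. 103. 103.]
scene tall [279. 180.] 116 [ 0.4678 -0.2664] zmed 0.0783 ext [0.029 0.031] [54. 37. 26.]
scene tall [422. 295.] 464 [0.5058 0.2348] zmed 0.0797 ext [0.044 0.044] [119. 117. 117.]
[0.5054 0.2357 0.3243]
```

The tube is home and the covers are unmoved. Cover at (.596,-.120) next.

```bash
python3 -m creep '[{"jaw":-1,"travel":[5,-20,0],"roll":0},{"jaw":-1,"travel":[14,-60,0],"roll":0},{"jaw":-1,"travel":[25,-105,0],"roll":0},{"jaw":-1,"travel":[36,-150,0],"roll":0},{"jaw":-1,"travel":[47,-195,0],"roll":0},{"jaw":-1,"travel":[58,-240,0],"roll":0},{"jaw":-1,"travel":[69,-280,0],"roll":0},{"jaw":-1,"travel":[80,-320,0],"roll":0},{"jaw":-1,"travel":[88,-346,-15],"roll":0},{"jaw":-1,"travel":[90,-356,-50],"roll":0},{"jaw":-1,"travel":[90,-356,-90],"roll":0},{"jaw":-1,"travel":[90,-356,-90],"roll":0}]' 50
python3 -m creep '[{"jaw":-1,"travel":[0,0,-25],"roll":0},{"jaw":-1,"travel":[0,0,-42],"roll":0},{"jaw":-1,"travel":[0,0,-47],"roll":0},{"jaw":1,"travel":[0,0,-47],"roll":0},{"jaw":1,"travel":[0,0,-47],"roll":0},{"jaw":1,"travel":[0,0,-47],"roll":0},{"jaw":1,"travel":[0,0,-47],"roll":0},{"jaw":1,"travel":[0,0,-47],"roll":0},{"jaw":1,"travel":[0,0,-47],"roll":0},{"jaw":1,"travel":[0,0,-47],"roll":0},{"jaw":1,"travel":[0,0,-47],"roll":0},{"jaw":1,"travel":[0,0,-47],"roll":0}]'
```

```text
time_s: 9.1
position: [0.5942, -0.1202, 0.2286]
tool_rot: [[-0.954, 0.3, -0.012], [0.3, 0.954, 0.005], [0.012, 0.001, -1.0]]
ft_force: [-0.2, 0.5, -1.0]
grip_width: 0.0852
gripper_force: 0.0
time_s: 10.3
position: [0.5958, -0.1202, 0.1891]
tool_rot: [[-0.954, 0.299, 0.002], [0.299, 0.954, -0.001], [-0.002, -0.0, -1.0]]
ft_force: [-0.9, 0.5, 5.6]
grip_width: 0.0343
gripper_force: 49.7
```

```bash
python3 -m creep '[{"jaw":1,"travel":[0,0,10],"roll":0},{"jaw":1,"travel":[0,0,35],"roll":0},{"jaw":1,"travel":[0,0,65],"roll":0},{"jaw":1,"travel":[0,0,90],"roll":0},{"jaw":1,"travel":[0,0,100],"roll":0}]'
python3 -m creep '[{"jaw":1,"travel":[2,20,0],"roll":0},{"jaw":1,"travel":[4,55,0],"roll":0},{"jaw":1,"travel":[7,95,0],"roll":0},{"jaw":1,"travel":[10,135,0],"roll":0},{"jaw":1,"travel":[13,175,0],"roll":0},{"jaw":1,"travel":[16,215,0],"roll":0},{"jaw":1,"travel":[19,255,0],"roll":0},{"jaw":1,"travel":[22,295,0],"roll":0},{"jaw":1,"travel":[25,330,0],"roll":0},{"jaw":1,"travel":[27,352,-10],"roll":0},{"jaw":1,"travel":[28,362,-30],"roll":0},{"jaw":1,"travel":[28,362,-40],"roll":0}]'
python3 -m creep '[{"jaw":1,"travel":[0,0,-6],"roll":0},{"jaw":1,"travel":[0,0,-12],"roll":0},{"jaw":1,"travel":[0,0,-16],"roll":0},{"jaw":1,"travel":[0,0,-18],"roll":0},{"jaw":1,"travel":[0,0,-18],"roll":0}]'
python3 - <<'E'
from h import *
p,d,W=snap("scene"); crop(p,310,510,230,380,4,"s3")
E
```

```text
time_s: 10.8
position: [0.5956, -0.1202, 0.2909]
tool_rot: [[-0.954, 0.299, 0.004], [0.299, 0.954, -0.002], [-0.004, -0.0, -1.0]]
ft_force: [-0.4, -0.8, -0.8]
grip_width: 0.0345
gripper_force: 49.9
time_s: 12.0
position: [0.6229, 0.2431, 0.2455]
tool_rot: [[-0.955, 0.297, -0.003], [0.297, 0.955, -0.0], [0.003, -0.001, -1.0]]
ft_force: [-0.1, -1.0, -0.3]
grip_width: 0.0345
gripper_force: 50.0
time_s: 12.5
position: [0.6237, 0.2414, 0.2301]
tool_rot: [[-0.954, 0.3, 0.001], [0.3, 0.954, -0.0], [-0.001, 0.0, -1.0]]
ft_force: [-0.2, 0.5, -0.1]
grip_width: 0.0345
gripper_force: 49.8
```

View pics/s3.png

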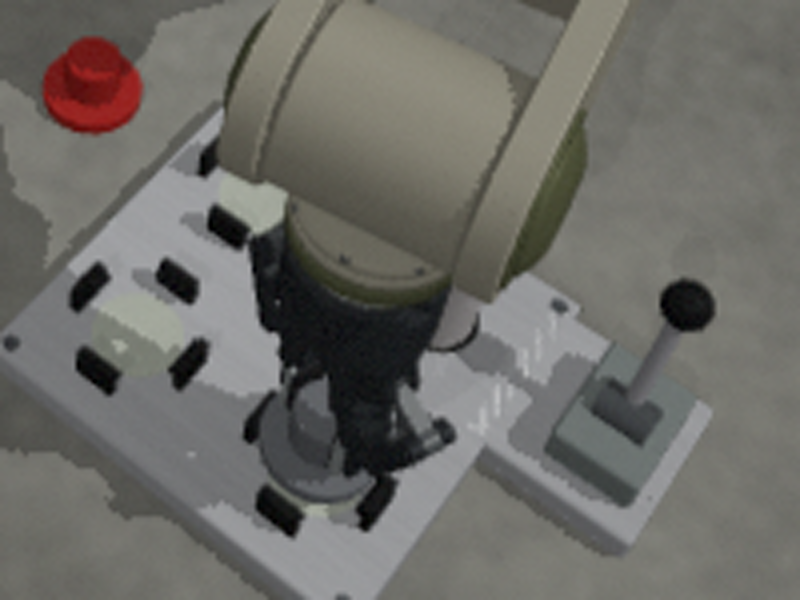

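The cover (crop 320,440) is centred between seat2's jaws. Lower it gently to contact.

```bash
python3 -m creep '[{"jaw":1,"travel":[0,0,-2],"roll":0},{"jaw":1,"travel":[0,0,-4],"roll":0},{"jaw":1,"travel":[0,0,-4],"roll":0}]';python3 -m creep '[{"jaw":1,"travel":[0,0,-1.5],"roll":0},{"jaw":1,"travel":[0,0,-1.5],"roll":0}]'
```

```text
time_s: 12.85
position: [0.6238, 0.2421, 0.2264]
tool_rot: [[-0.954, 0.299, 0.003], [0.299, 0.954, 0.001], [-0.002, 0.002, -1.0]]
ft_force: [3.0, 3.1, 2.6]
grip_width: 0.0343
gripper_force: 50.3
time_s: 13.05
position: [0.6239, 0.2421, 0.2252]
tool_rot: [[-0.954, 0.299, 0.003], [0.299, 0.954, 0.001], [-0.003, 0.002, -1.0]]
ft_force: [2.6, 2.7, 4.5]
grip_width: 0.0343
gripper_force: 50.6
```

```bash
python3 -m creep '[{"jaw":-1,"travel":[0,0,0],"roll":0},{"jaw":-1,"travel":[0,0,0],"roll":0},{"jaw":-1,"travel":[0,0,0],"roll":0},{"jaw":-1,"travel":[0,0,0],"roll":0},{"jaw":-1,"travel":[0,0,0],"roll":0},{"jaw":-1,"travel":[0,0,15],"roll":0},{"jaw":-1,"travel":[0,0,50],"roll":0},{"jaw":-1,"travel":[0,0,85],"roll":0},{"jaw":-1,"travel":[0,0,100],"roll":0},{"jaw":-1,"travel":[0,0,100],"roll":0}]'
python3 find.py
```

```text
time_s: 14.05
position: [0.6236, 0.2418, 0.3268]
tool_rot: [[-0.954, 0.299, 0.005], [0.299, 0.954, 0.001], [-0.004, 0.002, -1.0]]
ft_force: [-0.1, 0.5, -1.0]
grip_width: 0.0856
gripper_force: 0.0
top grey [204. 149.] 102 [0.6078 0.2318] zmed 0.0476 ext [0.028 0.036] [ 99. 100. 106.]
top grey [375. 164.] 112 [ 0.5699 -0.2753] zmed 0.0372 ext [0.034 0.034] [108. 110. 116.]
top grey [199. 183.] 77 [0.5061 0.2414] zmed 0.0635 ext [0.027 0.023] [102. 101. 104.]
top grey [207. 186.] 62 [0.502  0.2257] zmed 0.0582 ext [0.04  0.026] [98. 95. 97.]
top grey [410. 189.] 110 [ 0.4984 -0.3772] zmed 0.0379 ext [0.033 0.035] [109. 111. 118.]
top tall [201. 184.] 207 [0.5036 0.2328] zmed 0.0748 ext [0.043 0.04 ] [134. 132. 135.]
top tall [374. 198.] 83 [ 0.4658 -0.2645] zmed 0.0771 ext [0.026 0.026] [59. 48. 42.]
scene grey [246. 175.] 91 [ 0.4989 -0.3779] zmed 0.0401 ext [0.035 0.038] [92. 95. 98.]
scene grey [249. 206.] 110 [ 0.5719 -0.2743] zmed 0.0398 ext [0.034 0.036] [92. 94. 97.]
scene grey [391. 341.] 624 [0.6211 0.2389] zmed 0.0491 ext [0.069 0.069] [90. 92. 96.]
scene tall [279. 180.] 115 [ 0.4669 -0.2648] zmed 0.0782 ext [0.031 0.033] [48. 34. 25.]
scene tall [429. 294.] 133 [0.5016 0.2431] zmed 0.0864 ext [0.035 0.026] [117. 114. 114.]
scene tall [391. 337.] 310 [0.6247 0.2431] zmed 0.0754 ext [0.036 0.034] [86. 88. 91.]
[0.6233 0.2417 0.3233]
```

The cover is laid level in seat2. Now the cover at (.571,-.275).

```bash
python3 -m creep '[{"jaw":-1,"travel":[-2,-20,0],"roll":0},{"jaw":-1,"travel":[-6,-60,0],"roll":0},{"jaw":-1,"travel":[-11,-108,0],"roll":0},{"jaw":-1,"travel":[-16,-156,0],"roll":0},{"jaw":-1,"travel":[-21,-204,0],"roll":0},{"jaw":-1,"travel":[-26,-252,0],"roll":0},{"jaw":-1,"travel":[-31,-300,0],"roll":0},{"jaw":-1,"travel":[-36,-348,0],"roll":0},{"jaw":-1,"travel":[-41,-396,0],"roll":0},{"jaw":-1,"travel":[-46,-444,0],"roll":0},{"jaw":-1,"travel":[-50,-486,-20],"roll":0},{"jaw":-1,"travel":[-52,-510,-50],"roll":0}]' 50
python3 -m creep '[{"jaw":-1,"travel":[-1,-7,-10],"roll":0},{"jaw":-1,"travel":[-1,-7,-40],"roll":0},{"jaw":-1,"travel":[-1,-7,-40],"roll":0}]'
python3 -m creep '[{"jaw":-1,"travel":[0,0,-25],"roll":0},{"jaw":-1,"travel":[0,0,-41],"roll":0},{"jaw":-1,"travel":[0,0,-46.5],"roll":0},{"jaw":1,"travel":[0,0,-46.5],"roll":0},{"jaw":1,"travel":[0,0,-46.5],"roll":0},{"jaw":1,"travel":[0,0,-46.5],"roll":0},{"jaw":1,"travel":[0,0,-46.5],"roll":0},{"jaw":1,"travel":[0,0,-46.5],"roll":0},{"jaw":1,"travel":[0,0,-46.5],"roll":0},{"jaw":1,"travel":[0,0,-46.5],"roll":0},{"jaw":1,"travel":[0,0,-46.5],"roll":0},{"jaw":1,"travel":[0,0,-46.5],"roll":0}]'
```

```text
time_s: 15.35
position: [0.5707, -0.2715, 0.2732]
tool_rot: [[-0.953, 0.302, 0.001], [0.302, 0.953, -0.001], [-0.001, -0.001, -1.0]]
ft_force: [1.8, -1.0, -1.1]
grip_width: 0.0854
gripper_force: 0.0
time_s: 15.65
position: [0.5699, -0.2742, 0.2302]
tool_rot: [[-0.954, 0.299, -0.007], [0.299, 0.954, 0.005], [0.008, 0.003, -1.0]]
ft_force: [-0.7, 0.2, -0.4]
grip_width: 0.0853
gripper_force: 0.0
time_s: 16.85
position: [0.5707, -0.2752, 0.1891]
tool_rot: [[-0.954, 0.299, 0.002], [0.299, 0.954, -0.001], [-0.002, -0.001, -1.0]]
ft_force: [-0.5, 0.2, 6.5]
grip_width: 0.0343
gripper_force: 49.9
```

```bash
python3 -m creep '[{"jaw":1,"travel":[0,0,10],"roll":0},{"jaw":1,"travel":[0,0,35],"roll":0},{"jaw":1,"travel":[0,0,65],"roll":0},{"jaw":1,"travel":[0,0,90],"roll":0},{"jaw":1,"travel":[0,0,100],"roll":0}]'
python3 -m creep '[{"jaw":1,"travel":[3,20,0],"roll":0},{"jaw":1,"travel":[8,55,0],"roll":0},{"jaw":1,"travel":[14,95,0],"roll":0},{"jaw":1,"travel":[21,140,0],"roll":0},{"jaw":1,"travel":[28,185,0],"roll":0},{"jaw":1,"travel":[34,230,0],"roll":0},{"jaw":1,"travel":[41,275,0],"roll":0},{"jaw":1,"travel":[48,320,0],"roll":0},{"jaw":1,"travel":[53,360,0],"roll":0},{"jaw":1,"travel":[57,385,-10],"roll":0},{"jaw":1,"travel":[59,397.5,-30],"roll":0},{"jaw":1,"travel":[59,397.5,-40],"roll":0}]'
python3 -m creep '[{"jaw":1,"travel":[0,0,-6],"roll":0},{"jaw":1,"travel":[0,0,-12],"roll":0},{"jaw":1,"travel":[0,0,-18],"roll":0},{"jaw":1,"travel":[0,0,-22],"roll":0},{"jaw":1,"travel":[0,0,-22],"roll":0}]'
python3 -m creep '[{"jaw":1,"travel":[0,0,-1.5],"roll":0},{"jaw":1,"travel":[0,0,-1.5],"roll":0}]'
```

```text
time_s: 17.35
position: [0.5706, -0.2752, 0.2909]
tool_rot: [[-0.954, 0.299, 0.004], [0.299, 0.954, -0.003], [-0.004, -0.001, -1.0]]
ft_force: [-0.2, -0.0, -1.5]
grip_width: 0.0344
gripper_force: 49.9
time_s: 18.55
position: [0.6285, 0.1248, 0.2449]
tool_rot: [[-0.955, 0.296, -0.004], [0.296, 0.955, 0.0], [0.004, -0.001, -1.0]]
ft_force: [-0.7, 0.0, -1.4]
grip_width: 0.0339
gripper_force: 50.0
time_s: 19.05
position: [0.6296, 0.1216, 0.2286]
tool_rot: [[-0.954, 0.3, 0.003], [0.3, 0.954, -0.001], [-0.003, 0.0, -1.0]]
ft_force: [-5.8, -0.8, 17.0]
grip_width: 0.0347
gripper_force: 51.6
time_s: 19.25
position: [0.6296, 0.1217, 0.2282]
tool_rot: [[-0.954, 0.3, 0.004], [0.3, 0.954, -0.001], [-0.004, 0.0, -1.0]]
ft_force: [-8.8, -0.6, 24.4]
grip_width: 0.0345
gripper_force: 52.4
```

24 N is too much, so something is catching. Back off and look.

```bash
python3 -m creep '[{"jaw":1,"travel":[0,0,4],"roll":0},{"jaw":1,"travel":[0,0,6],"roll":0},{"jaw":1,"travel":[0,0,6],"roll":0}]'
python3 - <<'E'
from h import *
p,d,W=snap("scene"); crop(p,290,430,240,345,5,"s4")
o=observe()["position"];print(o)
z=W[...,2];pi=p.astype(int)
m=(z>.042)&(z<.085)&(np.ptp(pi,axis=2)<22)&(pi.mean(2)>65)&(abs(W[...,0]-.63)<.05)&(abs(W[...,1]-.1225)<.05)
q=W[m];print(len(q),((q.min(0)+q.max(0))/2).round(4),np.ptp(q,0).round(3))
E
```

```text
time_s: 19.55
position: [0.6296, 0.1219, 0.2304]
tool_rot: [[-0.954, 0.3, 0.001], [0.3, 0.954, 0.0], [-0.0, 0.0, -1.0]]
ft_force: [-0.2, 0.9, -0.8]
grip_width: 0.0346
gripper_force: 49.8
[0.62955133 0.12198475 0.2300019 ]
348 [0.6433 0.1218 0.0635] [0.054 0.077 0.043]
```

View pics/s4.png

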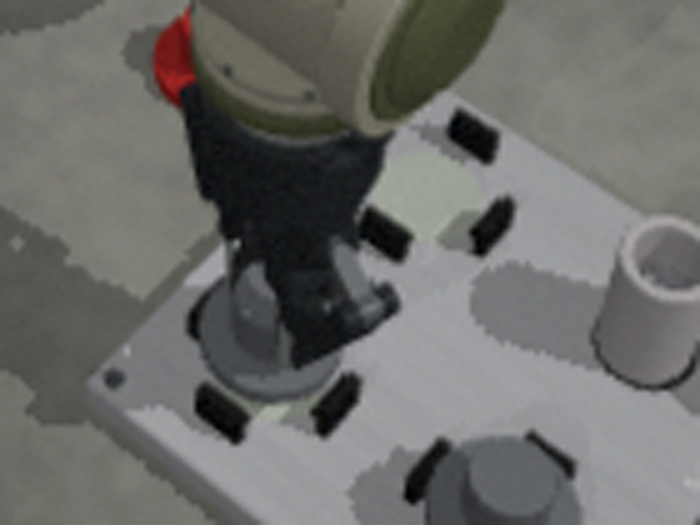

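```bash
python3 - <<'E'
from h import *
# flange silhouette of held cover (mid height z~.0465) left/right edges, and projections of where an ideal cover would show
for z in(.046,):
    for c in((.630,.1225),(.624,.242)):
        a=np.linspace(0,6.283,200); pts=np.array([proj("scene",(c[0]+.032*np.cos(t),c[1]+.032*np.sin(t),z)) for t in a])
        print("ideal",c,"u",pts[:,0].min().round(1),pts[:,0].max().round(1),"v",pts[:,1].min().round(1),pts[:,1].max().round(1))
p,d,W=snap("scene")
z=W[...,2]
m=((z>.036)&(z<.056)&(abs(W[...,0]-.632)<.045)&(abs(W[...,1]-.1225)<.045)&(p.mean(2)>62))
k,L,S,Ce=cv2.connectedComponentsWithStats(m.astype(np.uint8))
for i in range(1,k):
    if S[i,4]>20: q=W[L==i];print(S[i],q.min(0).round(4),q.max(0).round(4))
q=W[m];q=q[(q[:,2]>.043)]
r=np.hypot(*(q[:,:2]-[.63,.1225]).T)
A=q[r>.024,:2]
# outermost points per angle
th=np.arctan2(A[:,1]-.1225,A[:,0]-.63);b=np.floor(th/0.2);o=np.array([A[b==k][np.argmax(np.hypot(*(A[b==k]-[.63,.1225]).T))] for k in np.unique(b)])
s=np.linalg.lstsq(np.c_[2*o,np.ones(len(o))],(o**2).sum(1),rcond=None)[0];print("fit",s[:2],np.sqrt(s[2]+s[0]**2+s[1]**2),len(o))
E
```

```text
ideal (0.63, 0.1225) u 330.2 359.4 v 294.6 320.6
ideal (0.624, 0.242) u 374.6 405.9 v 326.9 356.2
[330 295  29  26 259] [0.6162 0.0826 0.0368] [0.6641 0.153  0.0557]
fit [0.63211718 0.12111593] 0.030875953022100076 19
```

Agreement is within about 1–2 mm. Nudge (-1.5,+1), touch lightly and release so the lead-ins can centre it.

```bash
python3 -m creep '[{"jaw":1,"travel":[-1.5,1,0],"roll":0},{"jaw":1,"travel":[-1.5,1,-2],"roll":0},{"jaw":1,"travel":[-1.5,1,-3],"roll":0},{"jaw":1,"travel":[-1.5,1,-3],"roll":0}]'
python3 -m creep '[{"jaw":1,"travel":[0,0,-1.5],"roll":0},{"jaw":1,"travel":[0,0,-1.5],"roll":0}]'
```

```text
time_s: 20.05
position: [0.6282, 0.1232, 0.2284]
tool_rot: [[-0.954, 0.299, 0.002], [0.299, 0.954, -0.0], [-0.002, 0.0, -1.0]]
ft_force: [-1.4, -2.1, 9.4]
grip_width: 0.0342
gripper_force: 51.0
time_s: 20.25
position: [0.6285, 0.1232, 0.2275]
tool_rot: [[-0.954, 0.299, 0.004], [0.299, 0.954, -0.0], [-0.004, 0.001, -1.0]]
ft_force: [-0.4, -0.9, 11.9]
grip_width: 0.0346
gripper_force: 51.4
```

Lateral forces are now near zero, so it's centred. Release.

```bash
python3 -m creep '[{"jaw":1,"travel":[0,0,2],"roll":0},{"jaw":-1,"travel":[0,0,2],"roll":0},{"jaw":-1,"travel":[0,0,2],"roll":0},{"jaw":-1,"travel":[0,0,2],"roll":0},{"jaw":-1,"travel":[0,0,2],"roll":0},{"jaw":-1,"travel":[0,0,2],"roll":0},{"jaw":-1,"travel":[0,0,15],"roll":0},{"jaw":-1,"travel":[0,0,50],"roll":0},{"jaw":-1,"travel":[0,0,85],"roll":0},{"jaw":-1,"travel":[0,0,100],"roll":0},{"jaw":-1,"travel":[0,0,100],"roll":0}]'
python3 find.py
```

```text
time_s: 21.35
position: [0.628, 0.1234, 0.3293]
tool_rot: [[-0.954, 0.299, 0.006], [0.299, 0.954, 0.0], [-0.006, 0.002, -1.0]]
ft_force: [-0.0, 0.5, 0.2]
grip_width: 0.0857
gripper_force: 0.0
top grey [205. 141.] 121 [0.6309 0.2289] zmed 0.0479 ext [0.043 0.032] [93. 94. 98.]
top grey [410. 189.] 102 [ 0.4975 -0.3784] zmed 0.0372 ext [0.036 0.032] [81. 83. 87.]
top tall [374. 198.] 83 [ 0.4657 -0.2648] zmed 0.0781 ext [0.026 0.027] [59. 47. 42.]
scene grey [424. 291.] 139 [0.4958 0.2328] zmed 0.07 ext [0.017 0.03 ] [102. 100. 100.]
scene grey [419. 305.] 291 [0.5151 0.2356] zmed 0.0594 ext [0.028 0.041] [105. 103. 102.]
scene grey [346. 307.] 594 [0.6253 0.1228] zmed 0.0497 ext [0.071 0.062] [90. 92. 95.]
scene grey [391. 341.] 623 [0.6206 0.2389] zmed 0.0492 ext [0.07 0.07] [90. 92. 96.]
scene tall [279. 180.] 116 [ 0.4676 -0.2651] zmed 0.0783 ext [0.031 0.031] [48. 34. 25.]
scene tall [422. 296.] 468 [0.5061 0.2347] zmed 0.0799 ext [0.046 0.043] [119. 117. 117.]
scene tall [344. 303.] 250 [0.6348 0.1231] zmed 0.0741 ext [0.033 0.036] [89. 91. 94.]
scene tall [391. 337.] 307 [0.6251 0.2429] zmed 0.0753 ext [0.036 0.034] [86. 88. 91.]
[0.6278 0.1233 0.3255]
```

Both are laid; check the knob heights later. Third cover at (.4985,-.378).

```bash
python3 -m creep '[{"jaw":-1,"travel":[-5,-20,0],"roll":0},{"jaw":-1,"travel":[-15,-60,0],"roll":0},{"jaw":-1,"travel":[-27,-106,0],"roll":0},{"jaw":-1,"travel":[-39,-152,0],"roll":0},{"jaw":-1,"travel":[-51,-198,0],"roll":0},{"jaw":-1,"travel":[-63,-244,0],"roll":0},{"jaw":-1,"travel":[-75,-290,0],"roll":0},{"jaw":-1,"travel":[-87,-336,0],"roll":0},{"jaw":-1,"travel":[-99,-382,0],"roll":0},{"jaw":-1,"travel":[-111,-428,0],"roll":0},{"jaw":-1,"travel":[-121,-468,-20],"roll":0},{"jaw":-1,"travel":[-128,-494,-50],"roll":0}]' 50
python3 -m creep '[{"jaw":-1,"travel":[-1.5,-7.5,-10],"roll":0},{"jaw":-1,"travel":[-1.5,-7.5,-40],"roll":0},{"jaw":-1,"travel":[-1.5,-7.5,-40],"roll":0}]'
python3 -m creep '[{"jaw":-1,"travel":[0,0,-25],"roll":0},{"jaw":-1,"travel":[0,0,-41],"roll":0},{"jaw":-1,"travel":[0,0,-46],"roll":0},{"jaw":1,"travel":[0,0,-46],"roll":0},{"jaw":1,"travel":[0,0,-46],"roll":0},{"jaw":1,"travel":[0,0,-46],"roll":0},{"jaw":1,"travel":[0,0,-46],"roll":0},{"jaw":1,"travel":[0,0,-46],"roll":0},{"jaw":1,"travel":[0,0,-46],"roll":0},{"jaw":1,"travel":[0,0,-46],"roll":0},{"jaw":1,"travel":[0,0,-46],"roll":0},{"jaw":1,"travel":[0,0,-46],"roll":0}]'
```

```text
time_s: 22.65
position: [0.4989, -0.3735, 0.275]
tool_rot: [[-0.954, 0.301, 0.001], [0.301, 0.954, -0.001], [-0.001, -0.001, -1.0]]
ft_force: [0.6, 0.6, -0.4]
grip_width: 0.0856
gripper_force: 0.0
time_s: 22.95
position: [0.4981, -0.3771, 0.2319]
tool_rot: [[-0.954, 0.299, -0.006], [0.299, 0.954, 0.006], [0.007, 0.004, -1.0]]
ft_force: [-0.2, -0.4, -0.5]
grip_width: 0.0857
gripper_force: 0.0
time_s: 24.15
position: [0.4987, -0.3783, 0.1911]
tool_rot: [[-0.954, 0.299, 0.001], [0.299, 0.954, -0.001], [-0.002, -0.001, -1.0]]
ft_force: [-0.5, 0.3, 6.4]
grip_width: 0.0342
gripper_force: 49.9
```

```bash
python3 -m creep '[{"jaw":1,"travel":[0,0,10],"roll":0},{"jaw":1,"travel":[0,0,35],"roll":0},{"jaw":1,"travel":[0,0,65],"roll":0},{"jaw":1,"travel":[0,0,90],"roll":0},{"jaw":1,"travel":[0,0,100],"roll":0},{"jaw":1,"travel":[1,20,100],"roll":0},{"jaw":1,"travel":[2,55,100],"roll":0},{"jaw":1,"travel":[3,95,100],"roll":0},{"jaw":1,"travel":[4,140,100],"roll":0}]'
python3 -m creep '[{"jaw":1,"travel":[1,45,0],"roll":0},{"jaw":1,"travel":[2,90,0],"roll":0},{"jaw":1,"travel":[3,135,0],"roll":0},{"jaw":1,"travel":[4,180,0],"roll":0},{"jaw":1,"travel":[5,225,0],"roll":0},{"jaw":1,"travel":[6,270,0],"roll":0},{"jaw":1,"travel":[7,310,0],"roll":0},{"jaw":1,"travel":[8,338,-10],"roll":0},{"jaw":1,"travel":[8.5,350,-25],"roll":0},{"jaw":1,"travel":[8.5,354.5,-40],"roll":0},{"jaw":1,"travel":[8.5,354.5,-50],"roll":0},{"jaw":1,"travel":[8.5,354.5,-50],"roll":0}]'
python3 -m creep '[{"jaw":1,"travel":[0,0,-4],"roll":0},{"jaw":1,"travel":[0,0,-8],"roll":0},{"jaw":1,"travel":[0,0,-10],"roll":0},{"jaw":1,"travel":[0,0,-10],"roll":0}]'
```

```text
time_s: 25.05
position: [0.5021, -0.2372, 0.2892]
tool_rot: [[-0.954, 0.3, -0.001], [0.3, 0.954, 0.001], [0.001, 0.0, -1.0]]
ft_force: [0.7, 0.2, -0.3]
grip_width: 0.0345
gripper_force: 49.9
time_s: 26.25
position: [0.5107, 0.1161, 0.2385]
tool_rot: [[-0.954, 0.299, -0.003], [0.299, 0.954, -0.0], [0.003, -0.001, -1.0]]
ft_force: [0.3, 0.2, -0.5]
grip_width: 0.0344
gripper_force: 50.0
time_s: 26.65
position: [0.5111, 0.1163, 0.2298]
tool_rot: [[-0.954, 0.299, 0.0], [0.299, 0.954, 0.0], [-0.0, 0.001, -1.0]]
ft_force: [0.1, 1.6, -0.3]
grip_width: 0.0344
gripper_force: 49.8
```

```bash
python3 -m creep '[{"jaw":1,"travel":[0,0,-1.5],"roll":0},{"jaw":1,"travel":[0,0,-3],"roll":0},{"jaw":1,"travel":[0,0,-3],"roll":0}]';python3 -m creep '[{"jaw":1,"travel":[0,0,-1],"roll":0},{"jaw":1,"travel":[0,0,-1],"roll":0}]'
```

```text
time_s: 26.95
position: [0.5112, 0.1164, 0.2271]
tool_rot: [[-0.954, 0.299, 0.001], [0.299, 0.954, 0.0], [-0.001, 0.001, -1.0]]
ft_force: [0.5, 2.2, 3.9]
grip_width: 0.0344
gripper_force: 50.2
time_s: 27.15
position: [0.5112, 0.1164, 0.2265]
tool_rot: [[-0.954, 0.299, 0.002], [0.299, 0.954, 0.0], [-0.002, 0.001, -1.0]]
ft_force: [-0.5, 2.2, 8.3]
grip_width: 0.0343
gripper_force: 50.9
```

```bash
python3 -m creep '[{"jaw":-1,"travel":[0,0,1],"roll":0},{"jaw":-1,"travel":[0,0,1],"roll":0},{"jaw":-1,"travel":[0,0,1],"roll":0},{"jaw":-1,"travel":[0,0,1],"roll":0},{"jaw":-1,"travel":[0,0,1],"roll":0},{"jaw":-1,"travel":[0,0,15],"roll":0},{"jaw":-1,"travel":[0,0,50],"roll":0},{"jaw":-1,"travel":[0,0,85],"roll":0},{"jaw":-1,"travel":[0,0,110],"roll":0},{"jaw":-1,"travel":[0,-30,120],"roll":0},{"jaw":-1,"travel":[-5,-70,120],"roll":0},{"jaw":-1,"travel":[-10,-115,120],"roll":0}]'
python3 -m creep '[{"jaw":-1,"travel":[-5,-45,0],"roll":0},{"jaw":-1,"travel":[-10,-90,0],"roll":0},{"jaw":-1,"travel":[-15,-135,0],"roll":0},{"jaw":-1,"travel":[-20,-180,0],"roll":0},{"jaw":-1,"travel":[-25,-220,0],"roll":0},{"jaw":-1,"travel":[-30,-245,0],"roll":0},{"jaw":-1,"travel":[-34,-260,0],"roll":0},{"jaw":-1,"travel":[-34,-265,0],"roll":0},{"jaw":-1,"travel":[-34,-265,0],"roll":0}]'
python3 find.py; python3 - <<'E'
from h import *
p,d,W=snap("scene"); crop(p,290,530,200,380,3.3,"s5")
M=cv2.connectedComponentsWithStats
# dish: dark ring + steel foot near tool
for n in("top","scene"):
    p,d,W=snap(n); s=(abs(W[...,0]-.467)<.06)&(abs(W[...,1]+.265)<.06)&(W[...,2]<.03)
    m=s&(p.mean(2)<40); q=W[m]; print(n,"dark",len(q),q.min(0).round(4),q.max(0).round(4))
    m=s&(p.mean(2)>130);q=W[m]; 
    if len(q): print("steel",len(q),q.min(0).round(4),q.max(0).round(4))
E
```

```text
time_s: 28.35
position: [0.5006, 0.0006, 0.3461]
tool_rot: [[-0.955, 0.297, 0.001], [0.297, 0.955, -0.0], [-0.001, 0.0, -1.0]]
ft_force: [1.1, -0.9, -0.6]
grip_width: 0.0855
gripper_force: 0.0
time_s: 29.25
position: [0.4671, -0.2634, 0.3457]
tool_rot: [[-0.954, 0.299, -0.0], [0.299, 0.954, 0.0], [0.0, 0.0, -1.0]]
ft_force: [-0.5, -0.1, 0.6]
grip_width: 0.0855
gripper_force: 0.0
top grey [242. 143.] 340 [0.6279 0.1193] zmed 0.0494 ext [0.074 0.073] [ 95.  96. 102.]
top grey [201. 144.] 337 [0.6274 0.2473] zmed 0.0481 ext [0.069 0.068] [ 99. 101. 107.]
top grey [243. 183.] 367 [0.5072 0.121 ] zmed 0.0479 ext [0.072 0.07 ] [101. 103. 109.]
top grey [199. 183.] 75 [0.5062 0.2411] zmed 0.0639 ext [0.027 0.024] [100.  99. 103.]
top grey [207. 186.] 67 [0.5018 0.2254] zmed 0.0575 ext [0.039 0.024] [97. 94. 96.]
top tall [241. 141.] 140 [0.6303 0.1226] zmed 0.0721 ext [0.037 0.034] [ 95.  97. 103.]
top tall [200. 143.] 136 [0.623  0.2425] zmed 0.0726 ext [0.035 0.036] [101. 103. 109.]
top tall [201. 184.] 217 [0.5035 0.2341] zmed 0.0794 ext [0.043 0.042] [138. 135. 138.]
top tall [242. 182.
[... 535 characters left out ...]
 [ 0.4681 -0.2642] zmed 0.0788 ext [0.03  0.029] [50. 35. 25.]
scene tall [377. 268.] 231 [0.5117 0.1166] zmed 0.0757 ext [0.035 0.035] [84. 87. 90.]
scene tall [422. 295.] 464 [0.5062 0.2347] zmed 0.0793 ext [0.044 0.044] [119. 117. 117.]
scene tall [344. 303.] 251 [0.6343 0.1233] zmed 0.074 ext [0.034 0.035] [88. 91. 94.]
scene tall [391. 337.] 307 [0.6252 0.243 ] zmed 0.0754 ext [0.034 0.035] [86. 88. 91.]
[ 0.4673 -0.2626  0.3457]
top dark 32 [ 4.315e-01 -2.901e-01  3.000e-04] [ 0.4711 -0.2316  0.0127]
steel 45 [ 0.4579 -0.2494 -0.007 ] [ 0.5263 -0.2052  0.0252]
scene dark 200 [ 0.4304 -0.3029  0.001 ] [ 0.506  -0.2271  0.0283]
steel 28 [ 0.4618 -0.2726  0.0197] [ 0.4899 -0.2422  0.0252]
```

View pics/s5.png

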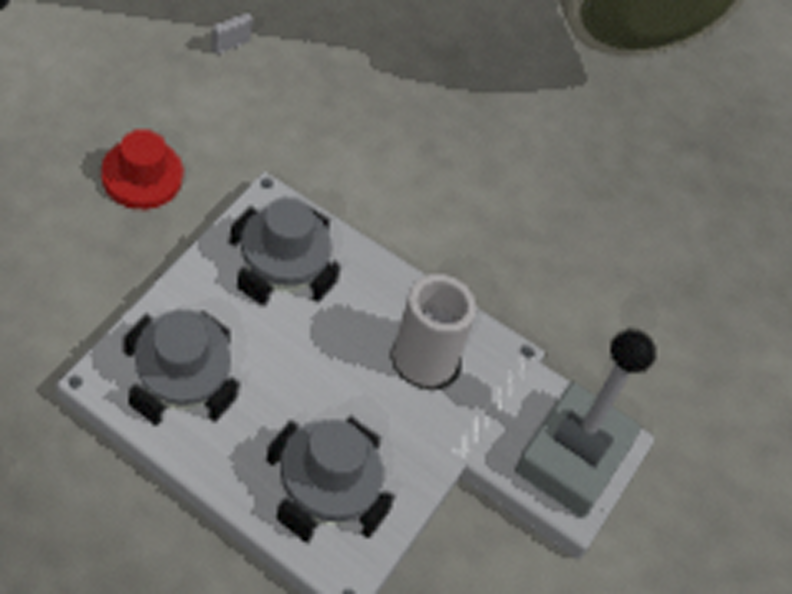

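All three covers sit on their jaws, at crop (285,240), (183,355) and (332,470). The tube stands home on the plate. Check that each knob top is level with an averaged depth fit before pressing.

```bash
cat > lev.py <<'E'
from h import *
for n in("scene","top"):
    Ws=np.mean([snap(n)[2] for _ in range(6)],0)
    for s,c in(("seat1",(.5105,.1165)),("seat2",(.624,.2425)),("seat3",(.6315,.123))):
        z=Ws[...,2]; r=np.hypot(Ws[...,0]-c[0],Ws[...,1]-c[1])
        zt=np.percentile(z[r<.012],60); m=(r<.020)&(abs(z-zt)<.007); q=Ws[m]
        mid=((q.min(0)+q.max(0))/2)
        r2=np.hypot(*(q[:,:2]-mid[:2]).T); q=q[r2<.0145]
        a=np.linalg.lstsq(np.c_[q[:,:2]-mid[:2],np.ones(len(q))],q[:,2],rcond=None)[0]
        print(n,s,"mid",mid.round(4),"tilt deg",np.degrees(a[:2]).round(1),"ztop",a[2].round(4),len(q))
print(observe()["position"].round(4))
E
python3 lev.py
```

```text
scene seat1 mid [0.5115 0.1161 0.0741] tilt deg [-0.8  0.1] ztop 0.0766 99
scene seat2 mid [0.6245 0.2429 0.0735] tilt deg [0.3 0.6] ztop 0.0761 146
scene seat3 mid [0.6344 0.1227 0.0741] tilt deg [-10.   -0.8] ztop 0.0747 136
top seat1 mid [0.5087 0.1162 0.0725] tilt deg [-0.3  1.6] ztop 0.0744 77
top seat2 mid [0.623  0.2432 0.0728] tilt deg [ 1.3 -0.8] ztop 0.074 77
top seat3 mid [0.6309 0.123  0.0716] tilt deg [-9.2 -1.4] ztop 0.0731 73
[ 0.467  -0.2637  0.3457]
```

Seat3's cover is tilted about 10°, low on its +x side; seats 1 and 2 are level. As the task advises, pick it up, set it flat on the free bench at (.62,-.06) and lay it again.

```bash
python3 -m creep '[{"jaw":-1,"travel":[8,19,0],"roll":0},{"jaw":-1,"travel":[24,56,0],"roll":0},{"jaw":-1,"travel":[42,99,0],"roll":0},{"jaw":-1,"travel":[60,142,0],"roll":0},{"jaw":-1,"travel":[78,184,0],"roll":0},{"jaw":-1,"travel":[96,226,0],"roll":0},{"jaw":-1,"travel":[114,268,0],"roll":0},{"jaw":-1,"travel":[132,310,0],"roll":0},{"jaw":-1,"travel":[148,350,0],"roll":0},{"jaw":-1,"travel":[160,376,0],"roll":0},{"jaw":-1,"travel":[164.5,386.5,-20],"roll":0},{"jaw":-1,"travel":[164.5,386.5,-60],"roll":0}]' 50
python3 -m creep '[{"jaw":-1,"travel":[0,0,-25],"roll":0},{"jaw":-1,"travel":[0,0,-45],"roll":0},{"jaw":-1,"travel":[0,0,-58],"roll":0},{"jaw":-1,"travel":[0,0,-58],"roll":0},{"jaw":1,"travel":[0,0,-58],"roll":0},{"jaw":1,"travel":[0,0,-58],"roll":0},{"jaw":1,"travel":[0,0,-58],"roll":0},{"jaw":1,"travel":[0,0,-58],"roll":0},{"jaw":1,"travel":[0,0,-58],"roll":0},{"jaw":1,"travel":[0,0,-58],"roll":0},{"jaw":1,"travel":[0,0,-58],"roll":0},{"jaw":1,"travel":[0,0,-58],"roll":0}]'
python3 -m creep '[{"jaw":1,"travel":[0,0,10],"roll":0},{"jaw":1,"travel":[0,0,35],"roll":0},{"jaw":1,"travel":[0,0,60],"roll":0},{"jaw":1,"travel":[-1,-20,60],"roll":0},{"jaw":1,"travel":[-3,-55,60],"roll":0},{"jaw":1,"travel":[-6,-95,60],"roll":0},{"jaw":1,"travel":[-8,-135,60],"roll":0},{"jaw":1,"travel":[-10,-165,60],"roll":0},{"jaw":1,"travel":[-11,-180,60],"roll":0},{"jaw":1,"travel":[-11,-182,50],"roll":0},{"jaw":1,"travel":[-11,-182,20],"roll":0},{"jaw":1,"travel":[-11,-182,-15],"roll":0}]'
```

```text
time_s: 31.3
position: [0.6323, 0.1247, 0.2875]
tool_rot: [[-0.955, 0.297, 0.007], [0.297, 0.955, 0.0], [-0.007, 0.002, -1.0]]
ft_force: [1.0, -0.8, -1.3]
grip_width: 0.0852
gripper_force: 0.0
time_s: 32.5
position: [0.6317, 0.123, 0.2283]
tool_rot: [[-0.954, 0.299, 0.002], [0.299, 0.954, 0.0], [-0.001, 0.001, -1.0]]
ft_force: [2.0, 3.1, 4.7]
grip_width: 0.0345
gripper_force: 49.8
time_s: 33.7
position: [0.6205, -0.0579, 0.2122]
tool_rot: [[-0.955, 0.298, 0.002], [0.298, 0.955, -0.0], [-0.002, 0.0, -1.0]]
ft_force: [0.5, -0.7, -1.7]
grip_width: 0.0344
gripper_force: 49.6
```

```bash
python3 -m creep '[{"jaw":1,"travel":[0,0,-6],"roll":0},{"jaw":1,"travel":[0,0,-12],"roll":0},{"jaw":1,"travel":[0,0,-12],"roll":0}]';python3 -m creep '[{"jaw":1,"travel":[0,0,-2],"roll":0},{"jaw":1,"travel":[0,0,-4],"roll":0},{"jaw":1,"travel":[0,0,-4],"roll":0}]'
```

```text
time_s: 34.0
position: [0.6208, -0.0586, 0.2011]
tool_rot: [[-0.954, 0.298, 0.0], [0.298, 0.954, -0.0], [-0.0, 0.0, -1.0]]
ft_force: [0.8, 0.6, -0.5]
grip_width: 0.0345
gripper_force: 49.7
time_s: 34.3
position: [0.6206, -0.0591, 0.198]
tool_rot: [[-0.954, 0.299, 0.001], [0.299, 0.954, -0.0], [-0.001, 0.0, -1.0]]
ft_force: [-1.9, 0.7, 3.4]
grip_width: 0.0343
gripper_force: 50.1
```

Touching on its low edge. Release, rise and look.

```bash
python3 -m creep '[{"jaw":-1,"travel":[0,0,0],"roll":0},{"jaw":-1,"travel":[0,0,0],"roll":0},{"jaw":-1,"travel":[0,0,0],"roll":0},{"jaw":-1,"travel":[0,0,0],"roll":0},{"jaw":-1,"travel":[0,0,0],"roll":0},{"jaw":-1,"travel":[0,0,20],"roll":0},{"jaw":-1,"travel":[0,0,50],"roll":0},{"jaw":-1,"travel":[0,-30,70],"roll":0},{"jaw":-1,"travel":[0,-75,70],"roll":0},{"jaw":-1,"travel":[0,-120,70],"roll":0},{"jaw":-1,"travel":[0,-120,70],"roll":0}]'
python3 find.py | grep -v tall; python3 - <<'E'
from h import *
for n in("scene","top"):
    W=np.mean([snap(n)[2] for _ in range(4)],0)
    # empty seat3 jaws
    z=W[...,2];m=((z>.03)&(z<.05)&(abs(W[...,0]-.63)<.055)&(abs(W[...,1]-.1225)<.055)).astype(np.uint8)
    k,L,S,Ce=cv2.connectedComponentsWithStats(m)
    for i in range(1,k):
        if S[i,4]>10:q=W[L==i];print(n,S[i,4],((q.min(0)+q.max(0))/2).round(4))
E
```

```text
time_s: 35.4
position: [0.6201, -0.1842, 0.2666]
tool_rot: [[-0.953, 0.304, 0.001], [0.304, 0.953, -0.002], [-0.001, -0.001, -1.0]]
ft_force: [-0.5, 1.2, -0.3]
grip_width: 0.0854
gripper_force: 0.0
top grey [201. 144.] 344 [0.6274 0.2469] zmed 0.0484 ext [0.068 0.068] [101. 103. 109.]
top grey [304. 149.] 113 [ 0.6157 -0.0598] zmed 0.0371 ext [0.034 0.033] [110. 111. 118.]
top grey [244. 181.] 289 [0.5149 0.1182] zmed 0.0486 ext [0.058 0.075] [102. 104. 109.]
top grey [199. 183.] 69 [0.507  0.2408] zmed 0.0642 ext [0.025 0.022] [102. 101. 104.]
scene grey [292. 260.] 149 [ 0.6181 -0.0602] zmed 0.0396 ext [0.035 0.035] [ 95.  98. 101.]
scene grey [377. 273.] 448 [0.5072 0.1145] zmed 0.0498 ext [0.073 0.073] [91. 93. 96.]
scene grey [424. 292.] 133 [0.4981 0.2338] zmed 0.0699 ext [0.023 0.03 ] [102. 100. 100.]
scene grey [418. 305.] 285 [0.5145 0.2349] zmed 0.0595 ext [0.027 0.042] [105. 103. 103.]
scene grey [391. 341.] 630 [0.621  0.2386] zmed 0.0492 ext [0.07  0.071] [91. 93. 96.]
[ 0.6203 -0.18    0.2664]
scene 63 [0.6323 0.0879 0.037 ]
scene 68 [0.5964 0.1208 0.0386]
scene 60 [0.6287 0.1569 0.0374]
scene 62 [0.6652 0.1238 0.0375]
top 36 [0.6636 0.1246 0.0365]
top 27 [0.6308 0.088  0.0367]
top 33 [0.6273 0.158  0.0365]
top 24 [0.594  0.1214 0.0384]
```

The cover is flat on the bench at (.617,-.060). The shift to seat3, consistent across both views, is (12.9,182.7) mm. Regrasp more firmly.

```bash
python3 -m creep '[{"jaw":-1,"travel":[-1,40,0],"roll":0},{"jaw":-1,"travel":[-2,85,0],"roll":0},{"jaw":-1,"travel":[-3.5,115,-10],"roll":0},{"jaw":-1,"travel":[-3.5,120,-35],"roll":0},{"jaw":-1,"travel":[-3.5,120,-60],"roll":0},{"jaw":-1,"travel":[-3.5,120,-76],"roll":0},{"jaw":-1,"travel":[-3.5,120,-77],"roll":0}]' 80
python3 -m creep '[{"jaw":1,"travel":[0,0,0],"roll":0},{"jaw":1,"travel":[0,0,0],"roll":0},{"jaw":1,"travel":[0,0,0],"roll":0},{"jaw":1,"travel":[0,0,0],"roll":0},{"jaw":1,"travel":[0,0,0],"roll":0},{"jaw":1,"travel":[0,0,0],"roll":0},{"jaw":1,"travel":[0,0,0],"roll":0},{"jaw":1,"travel":[0,0,0],"roll":0}]'
python3 -m creep '[{"jaw":1,"travel":[0,0,10],"roll":0},{"jaw":1,"travel":[0,0,35],"roll":0},{"jaw":1,"travel":[0,0,60],"roll":0},{"jaw":1,"travel":[1,20,70],"roll":0},{"jaw":1,"travel":[4,55,70],"roll":0},{"jaw":1,"travel":[7,95,70],"roll":0},{"jaw":1,"travel":[9,135,70],"roll":0},{"jaw":1,"travel":[11,160,70],"roll":0},{"jaw":1,"travel":[12.9,178,70],"roll":0},{"jaw":1,"travel":[12.9,182.7,60],"roll":0},{"jaw":1,"travel":[12.9,182.7,50],"roll":0},{"jaw":1,"travel":[12.9,182.7,45],"roll":0}]'
python3 -m creep '[{"jaw":1,"travel":[0,0,-3],"roll":0},{"jaw":1,"travel":[0,0,-5],"roll":0},{"jaw":1,"travel":[0,0,-5],"roll":0},{"jaw":1,"travel":[0,0,-5],"roll":0}]'
```

```text
time_s: 36.6
position: [0.6166, -0.0587, 0.1878]
tool_rot: [[-0.954, 0.299, -0.004], [0.299, 0.954, 0.001], [0.004, -0.0, -1.0]]
ft_force: [0.1, 0.1, -0.0]
grip_width: 0.0857
gripper_force: 0.0
time_s: 37.4
position: [0.6172, -0.0593, 0.1911]
tool_rot: [[-0.954, 0.299, 0.002], [0.299, 0.954, -0.001], [-0.002, -0.0, -1.0]]
ft_force: [-0.8, -0.1, 5.7]
grip_width: 0.0337
gripper_force: 79.7
time_s: 38.6
position: [0.6298, 0.1223, 0.233]
tool_rot: [[-0.954, 0.3, -0.003], [0.3, 0.954, -0.0], [0.002, -0.001, -1.0]]
ft_force: [0.4, 0.1, -0.6]
grip_width: 0.0335
gripper_force: 79.7
time_s: 39.0
position: [0.63, 0.1232, 0.2299]
tool_rot: [[-0.954, 0.299, 0.0], [0.299, 0.954, -0.0], [-0.0, -0.0, -1.0]]
ft_force: [-0.2, 0.4, -0.5]
grip_width: 0.0334
gripper_force: 79.6
```

```bash
python3 -m creep '[{"jaw":1,"travel":[0,0,-1],"roll":0},{"jaw":1,"travel":[0,0,-2],"roll":0},{"jaw":1,"travel":[0,0,-2],"roll":0}]'; python3 -m creep '[{"jaw":1,"travel":[0,0,-1.3],"roll":0},{"jaw":1,"travel":[0,0,-1.3],"roll":0}]'
```

```text
time_s: 39.3
position: [0.6301, 0.1236, 0.2281]
tool_rot: [[-0.954, 0.299, 0.001], [0.299, 0.954, 0.0], [-0.001, 0.001, -1.0]]
ft_force: [1.3, 0.3, 2.1]
grip_width: 0.0334
gripper_force: 79.7
time_s: 39.5
position: [0.6302, 0.1236, 0.2273]
tool_rot: [[-0.954, 0.299, 0.002], [0.299, 0.954, 0.0], [-0.002, 0.001, -1.0]]
ft_force: [0.7, 1.2, 4.8]
grip_width: 0.0336
gripper_force: 80.2
```

Clean contact this time. Release, rise, head to the tool and verify level.

```bash
python3 -m creep '[{"jaw":-1,"travel":[0,0,0],"roll":0},{"jaw":-1,"travel":[0,0,0],"roll":0},{"jaw":-1,"travel":[0,0,0],"roll":0},{"jaw":-1,"travel":[0,0,0],"roll":0},{"jaw":-1,"travel":[0,0,0],"roll":0},{"jaw":-1,"travel":[0,0,15],"roll":0},{"jaw":-1,"travel":[0,0,50],"roll":0},{"jaw":-1,"travel":[0,0,85],"roll":0},{"jaw":-1,"travel":[0,0,110],"roll":0},{"jaw":-1,"travel":[-8,-20,115],"roll":0},{"jaw":-1,"travel":[-23,-55,115],"roll":0},{"jaw":-1,"travel":[-41,-98,115],"roll":0}]'
python3 -m creep '[{"jaw":-1,"travel":[-18,-43,0],"roll":0},{"jaw":-1,"travel":[-36,-86,0],"roll":0},{"jaw":-1,"travel":[-54,-129,0],"roll":0},{"jaw":-1,"travel":[-72,-172,0],"roll":0},{"jaw":-1,"travel":[-90,-215,0],"roll":0},{"jaw":-1,"travel":[-106,-252,0],"roll":0},{"jaw":-1,"travel":[-116,-276,0],"roll":0},{"jaw":-1,"travel":[-122,-289,0],"roll":0},{"jaw":-1,"travel":[-122,-290,0],"roll":0},{"jaw":-1,"travel":[-122,-290,0],"roll":0}]'
python3 lev.py
```

```text
time_s: 40.7
position: [0.5884, 0.0254, 0.3415]
tool_rot: [[-0.955, 0.297, 0.001], [0.297, 0.955, -0.0], [-0.001, 0.0, -1.0]]
ft_force: [0.3, -1.4, -0.1]
grip_width: 0.0853
gripper_force: 0.0
time_s: 41.7
position: [0.4672, -0.2638, 0.3414]
tool_rot: [[-0.954, 0.299, 0.0], [0.299, 0.954, 0.0], [0.0, 0.0, -1.0]]
ft_force: [0.1, 0.2, 0.4]
grip_width: 0.0855
gripper_force: 0.0
scene seat1 mid [0.5114 0.1158 0.0739] tilt deg [-0.3  0.7] ztop 0.0765 98
scene seat2 mid [0.6245 0.2428 0.0736] tilt deg [-0.6 -0.5] ztop 0.076 146
scene seat3 mid [0.6313 0.123  0.0739] tilt deg [-1.1 -0.9] ztop 0.0765 126
top seat1 mid [0.5088 0.1161 0.0736] tilt deg [-0.6  3.1] ztop 0.0741 80
top seat2 mid [0.6229 0.243  0.0726] tilt deg [1.1 0.3] ztop 0.0739 78
top seat3 mid [0.6286 0.1227 0.0733] tilt deg [-1.2 -0.3] ztop 0.0742 74
[ 0.467  -0.2644  0.3414]
```

All three are level (tilt within noise, tops at about .075). Fetch the tool with a firm grip on the handle.

```bash
python3 -m creep '[{"jaw":-1,"travel":[0,0,-25],"roll":0},{"jaw":-1,"travel":[0,0,-65],"roll":0},{"jaw":-1,"travel":[0,0,-100],"roll":0},{"jaw":-1,"travel":[0,0,-125],"roll":0},{"jaw":-1,"travel":[0,0,-138],"roll":0},{"jaw":-1,"travel":[0,0,-142],"roll":0},{"jaw":-1,"travel":[0,0,-142],"roll":0}]' 60
python3 -m creep '[{"jaw":1,"travel":[0,0,0],"roll":0},{"jaw":1,"travel":[0,0,0],"roll":0},{"jaw":1,"travel":[0,0,0],"roll":0},{"jaw":1,"travel":[0,0,0],"roll":0},{"jaw":1,"travel":[0,0,0],"roll":0},{"jaw":1,"travel":[0,0,0],"roll":0},{"jaw":1,"travel":[0,0,0],"roll":0},{"jaw":1,"travel":[0,0,0],"roll":0},{"jaw":1,"travel":[0,0,0],"roll":0}]'
python3 -m creep '[{"jaw":1,"travel":[0,0,0],"roll":0},{"jaw":1,"travel":[0,0,0],"roll":0},{"jaw":1,"travel":[0,0,0],"roll":0}]' 115
```

```text
time_s: 43.0
position: [0.467, -0.2646, 0.1994]
tool_rot: [[-0.954, 0.299, -0.0], [0.299, 0.954, 0.0], [0.0, 0.0, -1.0]]
ft_force: [0.8, 0.7, 0.8]
grip_width: 0.0853
gripper_force: 0.0
time_s: 43.9
position: [0.467, -0.2645, 0.1999]
tool_rot: [[-0.954, 0.299, 0.001], [0.299, 0.954, -0.0], [-0.001, -0.0, -1.0]]
ft_force: [-0.8, 1.0, 5.2]
grip_width: 0.0253
gripper_force: 58.5
time_s: 44.2
position: [0.467, -0.2645, 0.2]
tool_rot: [[-0.954, 0.299, 0.001], [0.299, 0.954, -0.001], [-0.001, -0.0, -1.0]]
ft_force: [-1.2, 1.0, 7.7]
grip_width: 0.024
gripper_force: 112.1
```

```bash
python3 -m creep '[{"jaw":1,"travel":[0,0,8],"roll":0},{"jaw":1,"travel":[0,0,30],"roll":0},{"jaw":1,"travel":[0,0,60],"roll":0},{"jaw":1,"travel":[0,0,90],"roll":0},{"jaw":1,"travel":[0,0,105],"roll":0},{"jaw":1,"travel":[0,0,110],"roll":0},{"jaw":1,"travel":[2,15,110],"roll":0},{"jaw":1,"travel":[5,45,110],"roll":0},{"jaw":1,"travel":[9,80,110],"roll":0},{"jaw":1,"travel":[13,115,110],"roll":0}]'
python3 -m creep '[{"jaw":1,"travel":[4,35,0],"roll":0},{"jaw":1,"travel":[8,70,0],"roll":0},{"jaw":1,"travel":[12,105,0],"roll":0},{"jaw":1,"travel":[16,140,0],"roll":0},{"jaw":1,"travel":[20,175,0],"roll":0},{"jaw":1,"travel":[24,210,0],"roll":0},{"jaw":1,"travel":[27,238,0],"roll":0},{"jaw":1,"travel":[30,256,0],"roll":0},{"jaw":1,"travel":[30,265.5,0],"roll":0},{"jaw":1,"travel":[30,265.5,-10],"roll":0},{"jaw":1,"travel":[30,265.5,-25],"roll":0},{"jaw":1,"travel":[30,265.5,-25],"roll":0}]'
python3 - <<'E'
from h import *
p,d,W=snap("scene"); crop(p,310,470,200,320,5,"s6"); print(observe()["position"])
E
```

```text
time_s: 45.2
position: [0.4796, -0.1476, 0.3081]
tool_rot: [[-0.954, 0.3, -0.003], [0.3, 0.954, 0.002], [0.003, 0.001, -1.0]]
ft_force: [1.0, 0.7, -2.7]
grip_width: 0.0243
gripper_force: 113.1
time_s: 46.4
position: [0.5093, 0.1153, 0.282]
tool_rot: [[-0.954, 0.3, -0.005], [0.3, 0.954, -0.0], [0.005, -0.002, -1.0]]
ft_force: [-0.2, 0.5, -2.4]
grip_width: 0.0242
gripper_force: 113.1
[0.50961657 0.11527412 0.28315341]
```

View pics/s6.png

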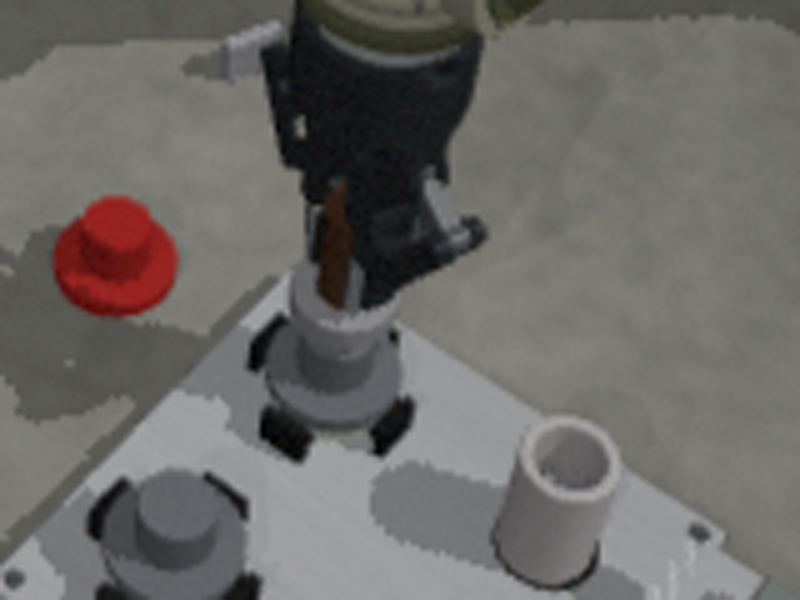

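```bash
python3 - <<'E'
from h import *
p,d,W=snap("scene"); z=W[...,2]; r=np.hypot(W[...,0]-.51,W[...,1]-.116)
m=(p.min(2)>105)&(np.ptp(p.astype(int),axis=2)<25)&(z>.08)&(z<.12)&(r<.035)
q=W[m];print(len(q),q.min(0).round(4),q.max(0).round(4),((q.min(0)+q.max(0))/2).round(4))
s=np.linalg.lstsq(np.c_[2*q[:,:2],np.ones(len(q))],(q[:,:2]**2).sum(1),rcond=None)[0];print(s[:2],np.sqrt(s[2]+s[0]**2+s[1]**2))
v,u=np.nonzero(m);print(u.min(),u.max(),v.min(),v.max())
a=np.linspace(0,6.28,100)
for c in((.5105,.1155),):
  P=np.array([proj("scene",(c[0]+.025*np.cos(t),c[1]+.025*np.sin(t),h)) for t in a for h in(.089,.103)]);print("ideal foot",P.min(0),P.max(0))
E
```

```text
61 [0.4978 0.0894 0.0957] [0.5329 0.138  0.1082] [0.5154 0.1137 0.102 ]
[0.50860937 0.11352814] 0.022115840693722084
368 389 251 266
ideal foot [367.00592233 249.25353048] [389.84732471 270.91820701]
```

The foot is within about 1.5 mm of the cover's axis. Nudge and press straight down slowly.

```bash
python3 -m creep '[{"jaw":1,"travel":[1,0.5,-5],"roll":0},{"jaw":1,"travel":[1,0.5,-10],"roll":0},{"jaw":1,"travel":[1,0.5,-13],"roll":0},{"jaw":1,"travel":[1,0.5,-15],"roll":0},{"jaw":1,"travel":[1,0.5,-15],"roll":0}]'
python3 -m creep '[{"jaw":1,"travel":[0,0,-1.5],"roll":0},{"jaw":1,"travel":[0,0,-3],"roll":0},{"jaw":1,"travel":[0,0,-4.5],"roll":0},{"jaw":1,"travel":[0,0,-6],"roll":0},{"jaw":1,"travel":[0,0,-6],"roll":0}]'
```

```text
time_s: 47.0
position: [0.5109, 0.1165, 0.2692]
tool_rot: [[-0.954, 0.299, -0.0], [0.299, 0.954, 0.0], [0.0, -0.0, -1.0]]
ft_force: [0.4, -0.4, -2.3]
grip_width: 0.0238
gripper_force: 113.1
time_s: 47.5
position: [0.5113, 0.1166, 0.2652]
tool_rot: [[-0.954, 0.299, 0.004], [0.299, 0.954, 0.0], [-0.004, 0.001, -1.0]]
ft_force: [-1.2, 1.0, 11.2]
grip_width: 0.0241
gripper_force: 113.3
```

```bash
python3 -m creep '[{"jaw":1,"travel":[0,0,-1.5],"roll":0},{"jaw":1,"travel":[0,0,-3],"roll":0},{"jaw":1,"travel":[0,0,-4.5],"roll":0},{"jaw":1,"travel":[0,0,-6],"roll":0},{"jaw":1,"travel":[0,0,-6],"roll":0}]'
python3 -m creep '[{"jaw":1,"travel":[0,0,-1.5],"roll":0},{"jaw":1,"travel":[0,0,-3],"roll":0},{"jaw":1,"travel":[0,0,-3],"roll":0}]'
```

```text
time_s: 48.0
position: [0.511, 0.1165, 0.2572]
tool_rot: [[-0.954, 0.299, 0.0], [0.299, 0.954, 0.0], [-0.0, 0.0, -1.0]]
ft_force: [1.8, -0.1, 0.3]
grip_width: 0.0242
gripper_force: 113.4
time_s: 48.3
position: [0.5106, 0.1165, 0.2536]
tool_rot: [[-0.954, 0.299, -0.002], [0.299, 0.954, -0.0], [0.002, -0.001, -1.0]]
ft_force: [0.5, -0.7, -3.0]
grip_width: 0.024
gripper_force: 113.4
```

```bash
python3 -m creep '[{"jaw":1,"travel":[0,0,-1.5],"roll":0},{"jaw":1,"travel":[0,0,-3],"roll":0},{"jaw":1,"travel":[0,0,-3],"roll":0}]'
python3 -m creep '[{"jaw":1,"travel":[0,0,-1.5],"roll":0},{"jaw":1,"travel":[0,0,-2.5],"roll":0},{"jaw":1,"travel":[0,0,-2.5],"roll":0}]'
```

```text
time_s: 48.6
position: [0.5106, 0.1165, 0.252]
tool_rot: [[-0.954, 0.299, -0.001], [0.299, 0.954, -0.0], [0.001, -0.0, -1.0]]
ft_force: [-4.6, 0.1, 10.3]
grip_width: 0.0242
gripper_force: 114.1
time_s: 48.9
position: [0.5103, 0.1166, 0.2519]
tool_rot: [[-0.954, 0.299, 0.001], [0.299, 0.954, -0.001], [-0.001, -0.0, -1.0]]
ft_force: [-11.6, 0.2, 34.0]
grip_width: 0.0242
gripper_force: 115.8
```

Seat1 snapped: resistance dropped at the click, then a hard stop (34 N) at the right height. Next seat3.

```bash
python3 -m creep '[{"jaw":1,"travel":[0,0,8],"roll":0},{"jaw":1,"travel":[0,0,25],"roll":0},{"jaw":1,"travel":[0,0,40],"roll":0},{"jaw":1,"travel":[15,1,40],"roll":0},{"jaw":1,"travel":[45,2.5,40],"roll":0},{"jaw":1,"travel":[80,4.5,40],"roll":0},{"jaw":1,"travel":[105,6,40],"roll":0},{"jaw":1,"travel":[119,6.5,40],"roll":0},{"jaw":1,"travel":[119,6.5,33],"roll":0},{"jaw":1,"travel":[119,6.5,26],"roll":0},{"jaw":1,"travel":[119,6.5,21],"roll":0},{"jaw":1,"travel":[119,6.5,20],"roll":0}]'
python3 -m creep '[{"jaw":1,"travel":[0,0,-1.5],"roll":0},{"jaw":1,"travel":[0,0,-3],"roll":0},{"jaw":1,"travel":[0,0,-4.5],"roll":0},{"jaw":1,"travel":[0,0,-6],"roll":0},{"jaw":1,"travel":[0,0,-6],"roll":0}]'
```

```text
time_s: 50.1
position: [0.6293, 0.123, 0.2682]
tool_rot: [[-0.954, 0.299, -0.002], [0.299, 0.954, -0.0], [0.002, -0.001, -1.0]]
ft_force: [0.1, 1.0, -2.5]
grip_width: 0.0238
gripper_force: 113.3
time_s: 50.6
position: [0.6298, 0.1231, 0.2654]
tool_rot: [[-0.954, 0.299, 0.004], [0.299, 0.954, 0.0], [-0.004, 0.001, -1.0]]
ft_force: [-2.0, 0.3, 9.8]
grip_width: 0.0239
gripper_force: 113.4
```

```bash
python3 -m creep '[{"jaw":1,"travel":[0,0,-1.5],"roll":0},{"jaw":1,"travel":[0,0,-3],"roll":0},{"jaw":1,"travel":[0,0,-4.5],"roll":0},{"jaw":1,"travel":[0,0,-6],"roll":0},{"jaw":1,"travel":[0,0,-7.5],"roll":0},{"jaw":1,"travel":[0,0,-9],"roll":0},{"jaw":1,"travel":[0,0,-9],"roll":0}]'
python3 -m creep '[{"jaw":1,"travel":[0,0,-1.5],"roll":0},{"jaw":1,"travel":[0,0,-3],"roll":0},{"jaw":1,"travel":[0,0,-3],"roll":0}]'
```

```text
time_s: 51.3
position: [0.6298, 0.123, 0.2528]
tool_rot: [[-0.954, 0.299, -0.002], [0.299, 0.954, 0.0], [0.002, -0.001, -1.0]]
ft_force: [0.6, -0.6, -3.8]
grip_width: 0.0243
gripper_force: 113.6
time_s: 51.6
position: [0.6296, 0.1231, 0.252]
tool_rot: [[-0.954, 0.299, -0.0], [0.299, 0.954, -0.0], [0.0, -0.0, -1.0]]
ft_force: [-5.5, -0.2, 10.5]
grip_width: 0.0244
gripper_force: 114.2
```

```bash
python3 -m creep '[{"jaw":1,"travel":[0,0,-1.5],"roll":0},{"jaw":1,"travel":[0,0,-2],"roll":0},{"jaw":1,"travel":[0,0,-2],"roll":0}]'
python3 -m creep '[{"jaw":1,"travel":[0,0,8],"roll":0},{"jaw":1,"travel":[0,0,25],"roll":0},{"jaw":1,"travel":[0,0,40],"roll":0},{"jaw":1,"travel":[-1,15,40],"roll":0},{"jaw":1,"travel":[-2.5,45,40],"roll":0},{"jaw":1,"travel":[-4,80,40],"roll":0},{"jaw":1,"travel":[-6,105,40],"roll":0},{"jaw":1,"travel":[-6,119.5,40],"roll":0},{"jaw":1,"travel":[-6,119.5,33],"roll":0},{"jaw":1,"travel":[-6,119.5,26],"roll":0},{"jaw":1,"travel":[-6,119.5,21],"roll":0},{"jaw":1,"travel":[-6,119.5,20],"roll":0}]'
python3 -m creep '[{"jaw":1,"travel":[0,0,-1.5],"roll":0},{"jaw":1,"travel":[0,0,-3],"roll":0},{"jaw":1,"travel":[0,0,-4.5],"roll":0},{"jaw":1,"travel":[0,0,-6],"roll":0},{"jaw":1,"travel":[0,0,-6],"roll":0}]'
```

```text
time_s: 51.9
position: [0.6295, 0.1231, 0.252]
tool_rot: [[-0.954, 0.299, 0.001], [0.299, 0.954, -0.001], [-0.001, -0.0, -1.0]]
ft_force: [-10.8, -0.6, 23.4]
grip_width: 0.024
gripper_force: 115.1
time_s: 53.1
position: [0.6242, 0.2414, 0.2681]
tool_rot: [[-0.954, 0.301, -0.001], [0.301, 0.954, -0.0], [0.001, -0.001, -1.0]]
ft_force: [-0.3, -0.8, -2.5]
grip_width: 0.0241
gripper_force: 113.4
time_s: 53.6
position: [0.6242, 0.242, 0.2656]
tool_rot: [[-0.954, 0.3, 0.004], [0.3, 0.954, 0.0], [-0.004, 0.002, -1.0]]
ft_force: [-2.1, -1.3, 10.4]
grip_width: 0.0238
gripper_force: 113.6
```

```bash
python3 -m creep '[{"jaw":1,"travel":[0,0,-1.5],"roll":0},{"jaw":1,"travel":[0,0,-3],"roll":0},{"jaw":1,"travel":[0,0,-4.5],"roll":0},{"jaw":1,"travel":[0,0,-6],"roll":0},{"jaw":1,"travel":[0,0,-7.5],"roll":0},{"jaw":1,"travel":[0,0,-9],"roll":0},{"jaw":1,"travel":[0,0,-9],"roll":0}]'
python3 -m creep '[{"jaw":1,"travel":[0,0,-1.5],"roll":0},{"jaw":1,"travel":[0,0,-3],"roll":0},{"jaw":1,"travel":[0,0,-5],"roll":0},{"jaw":1,"travel":[0,0,-5],"roll":0}]'
```

```text
time_s: 54.3
position: [0.6239, 0.2424, 0.253]
tool_rot: [[-0.954, 0.299, -0.001], [0.299, 0.954, -0.0], [0.001, -0.001, -1.0]]
ft_force: [0.4, -0.2, -2.6]
grip_width: 0.0239
gripper_force: 113.6
time_s: 54.7
position: [0.6234, 0.2425, 0.252]
tool_rot: [[-0.954, 0.299, 0.001], [0.299, 0.954, -0.0], [-0.001, 0.0, -1.0]]
ft_force: [-9.6, -3.0, 23.4]
grip_width: 0.0241
gripper_force: 115.2
```

All three clicked. Rise with the tool, check the covers, and return it to the dish.

```bash
python3 -m creep '[{"jaw":1,"travel":[0,0,8],"roll":0},{"jaw":1,"travel":[0,0,30],"roll":0},{"jaw":1,"travel":[0,0,55],"roll":0},{"jaw":1,"travel":[0,0,65],"roll":0},{"jaw":1,"travel":[-5,-15,65],"roll":0},{"jaw":1,"travel":[-14,-45,65],"roll":0},{"jaw":1,"travel":[-26,-83,65],"roll":0},{"jaw":1,"travel":[-39,-125,65],"roll":0},{"jaw":1,"travel":[-52,-167,65],"roll":0},{"jaw":1,"travel":[-65,-209,65],"roll":0},{"jaw":1,"travel":[-78,-251,65],"roll":0},{"jaw":1,"travel":[-91,-293,65],"roll":0}]'
python3 -m creep '[{"jaw":1,"travel":[-13,-42,0],"roll":0},{"jaw":1,"travel":[-26,-84,0],"roll":0},{"jaw":1,"travel":[-39,-126,0],"roll":0},{"jaw":1,"travel":[-51,-165,0],"roll":0},{"jaw":1,"travel":[-60,-194,0],"roll":0},{"jaw":1,"travel":[-65,-209,0],"roll":0},{"jaw":1,"travel":[-66,-214,0],"roll":0},{"jaw":1,"travel":[-66,-214,-25],"roll":0},{"jaw":1,"travel":[-66,-214,-55],"roll":0},{"jaw":1,"travel":[-66,-214,-75],"roll":0},{"jaw":1,"travel":[-66,-214,-75],"roll":0}]'
sed -i 's/(.6315,.123)/(.630,.123)/' lev.py; python3 lev.py; python3 - <<'E'
from h import *
p,d,W=snap("scene"); crop(p,230,430,150,300,4,"s7")
E
```

```text
time_s: 55.9
position: [0.532, -0.0519, 0.313]
tool_rot: [[-0.954, 0.299, -0.002], [0.299, 0.954, 0.001], [0.002, 0.0, -1.0]]
ft_force: [0.0, -1.3, -2.7]
grip_width: 0.0241
gripper_force: 113.2
time_s: 57.0
position: [0.4669, -0.263, 0.2365]
tool_rot: [[-0.955, 0.298, -0.004], [0.298, 0.955, 0.004], [0.005, 0.003, -1.0]]
ft_force: [0.3, -0.2, -3.0]
grip_width: 0.0243
gripper_force: 113.2
scene seat1 mid [0.51   0.1149 0.0573] tilt deg [-0.3  0.1] ztop 0.0598 101
scene seat2 mid [0.6234 0.2422 0.0567] tilt deg [-0.  -0.1] ztop 0.0595 144
scene seat3 mid [0.6313 0.1215 0.0571] tilt deg [-0.6 -0.6] ztop 0.0595 117
top seat1 mid [0.5074 0.1156 0.056 ] tilt deg [-0.4  0.6] ztop 0.0575 77
top seat2 mid [0.6211 0.2425 0.0567] tilt deg [ 0.5 -0.8] ztop 0.0577 72
top seat3 mid [0.6288 0.1221 0.0554] tilt deg [ 1.6 -0.2] ztop 0.0574 74
[ 0.4669 -0.2645  0.2391]
```

View pics/s7.png

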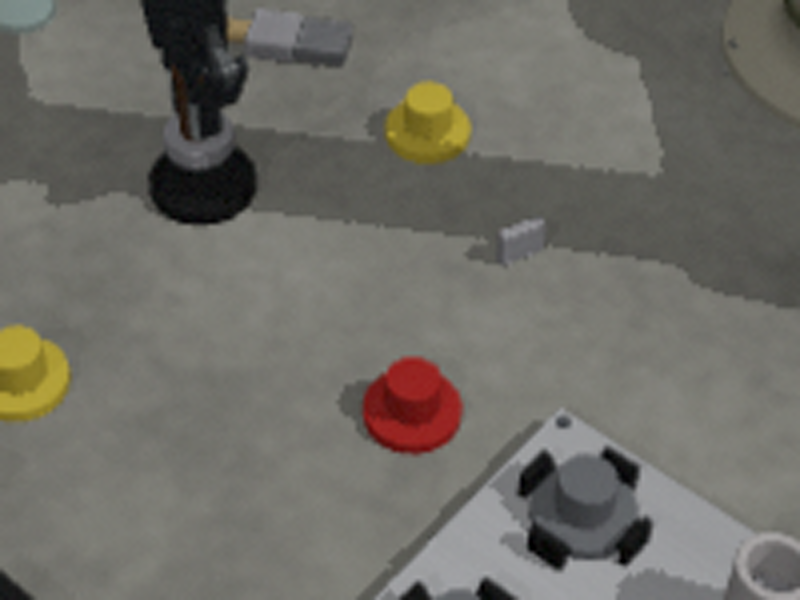

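All knob tops are now about .058 (plate 20 + 38 mm), so they're flat and home. The foot (crop 200,140) is right over the dish (crop 203,180). Set the tool down.

```bash
python3 -m creep '[{"jaw":1,"travel":[0,0,-10],"roll":0},{"jaw":1,"travel":[0,0,-22],"roll":0},{"jaw":1,"travel":[0,0,-31],"roll":0},{"jaw":1,"travel":[0,0,-35],"roll":0},{"jaw":1,"travel":[0,0,-37],"roll":0},{"jaw":1,"travel":[0,0,-37],"roll":0}]'
python3 -m creep '[{"jaw":1,"travel":[0,0,-1],"roll":0},{"jaw":1,"travel":[0,0,-2],"roll":0},{"jaw":1,"travel":[0,0,-2],"roll":0}]'
```

```text
time_s: 58.25
position: [0.467, -0.2645, 0.2017]
tool_rot: [[-0.954, 0.299, -0.0], [0.299, 0.954, 0.0], [0.0, 0.0, -1.0]]
ft_force: [-0.2, 0.5, -2.1]
grip_width: 0.0241
gripper_force: 113.2
time_s: 58.55
position: [0.467, -0.2645, 0.2001]
tool_rot: [[-0.954, 0.299, 0.0], [0.299, 0.954, -0.0], [-0.0, -0.0, -1.0]]
ft_force: [0.5, 0.4, -2.3]
grip_width: 0.0241
gripper_force: 113.2
```

```bash
python3 -m creep '[{"jaw":1,"travel":[0,0,-1],"roll":0},{"jaw":1,"travel":[0,0,-1],"roll":0}]'
```

```text
time_s: 58.75
position: [0.4669, -0.2644, 0.2]
tool_rot: [[-0.954, 0.299, 0.001], [0.299, 0.954, -0.001], [-0.001, -0.001, -1.0]]
ft_force: [-2.4, 3.0, 7.2]
grip_width: 0.0239
gripper_force: 114.0
```

```bash
python3 -m creep '[{"jaw":-1,"travel":[0,0,1],"roll":0},{"jaw":-1,"travel":[0,0,1],"roll":0},{"jaw":-1,"travel":[0,0,1],"roll":0},{"jaw":-1,"travel":[0,0,1],"roll":0},{"jaw":-1,"travel":[0,0,1],"roll":0},{"jaw":-1,"travel":[0,0,1],"roll":0},{"jaw":-1,"travel":[0,0,25],"roll":0},{"jaw":-1,"travel":[0,0,65],"roll":0},{"jaw":-1,"travel":[0,0,110],"roll":0},{"jaw":-1,"travel":[0,0,140],"roll":0},{"jaw":-1,"travel":[0,0,140],"roll":0}]' 40
python3 find.py | grep tall; python3 - <<'E'
from h import *
for n in("top","scene"):
    W=np.mean([snap(n)[2] for _ in range(4)],0);p=snap(n)[0]; z=W[...,2]
    s=(abs(W[...,0]-.47)<.08)&(abs(W[...,1]-.3456)<.04)
    m=s&(p.mean(2)<50)&(z>.07)&(z<.15); q=W[m]; v,u=np.nonzero(m)
    print(n,len(q),np.median(q,0).round(4),q.min(0).round(4),q.max(0).round(4),u.mean(),v.mean())
    b=s&(z>.03)&(z<.065)&(p.mean(2)>60);q=W[b];print("block",len(q),q.min(0).round(3),q.max(0).round(3),np.percentile(q[:,2],90))
E
```

```text
time_s: 59.85
position: [0.4672, -0.2646, 0.3431]
tool_rot: [[-0.954, 0.299, 0.006], [0.299, 0.954, -0.006], [-0.008, -0.003, -1.0]]
ft_force: [0.3, 0.5, -0.4]
grip_width: 0.085
gripper_force: 0.0
top tall [242. 142.] 86 [0.6282 0.1218] zmed 0.0576 ext [0.033 0.033] [108. 110. 116.]
top tall [201. 144.] 95 [0.6209 0.2425] zmed 0.0582 ext [0.034 0.033] [106. 108. 115.]
top tall [200. 184.] 213 [0.5036 0.2349] zmed 0.0785 ext [0.043 0.044] [139. 136. 140.]
top tall [243. 183.] 88 [0.5074 0.1166] zmed 0.0578 ext [0.033 0.033] [110. 112. 118.]
scene tall [279. 180.] 114 [ 0.4679 -0.2663] zmed 0.0783 ext [0.03 0.03] [50. 35. 25.]
scene tall [376. 270.] 166 [0.5098 0.115 ] zmed 0.0596 ext [0.038 0.035] [ 94.  96. 100.]
scene tall [422. 295.] 466 [0.505  0.2344] zmed 0.08 ext [0.046 0.044] [119. 117. 117.]
scene tall [344. 304.] 197 [0.6317 0.1211] zmed 0.0592 ext [0.035 0.034] [ 95.  98. 101.]
scene tall [391. 338.] 230 [0.6233 0.2422] zmed 0.0594 ext [0.035 0.035] [93. 96. 99.]
top 49 [0.4725 0.3418 0.1262] [0.4617 0.3324 0.1182] [0.4816 0.3532 0.1313] 156.87755102040816 193.22448979591837
block 364 [0.463 0.32  0.03 ] [0.533 0.372 0.061] 0.05177227911080426
scene 127 [0.4784 0.3447 0.1267] [0.4668 0.3324 0.1119] [0.4852 0.356  0.1333] 481.18897637795277 306.07086614173227
block 731 [0.463 0.319 0.03 ] [0.535 0.372 0.065] 0.055024286098886765
```

The tool stands upright at its spot, covers and tube are home. The lever ball is at about (.474,.344,.120), so it leans about 18° towards -x. Swing it by pushing in +x with closed fingers.

```bash
python3 -m creep '[{"jaw":1,"travel":[-1,20,0],"roll":0.1},{"jaw":1,"travel":[-4,60,0],"roll":0.2},{"jaw":1,"travel":[-7,105,0],"roll":0.3},{"jaw":1,"travel":[-11,152,0],"roll":0.35},{"jaw":1,"travel":[-15,199,0],"roll":0.35},{"jaw":1,"travel":[-19,246,0],"roll":0.35},{"jaw":1,"travel":[-23,293,0],"roll":0.35},{"jaw":1,"travel":[-27,340,0],"roll":0.35},{"jaw":1,"travel":[-31,387,0],"roll":0.35},{"jaw":1,"travel":[-35,434,0],"roll":0.35},{"jaw":1,"travel":[-39,481,0],"roll":0.35},{"jaw":1,"travel":[-42,525,0],"roll":0.35}]'
python3 -m creep '[{"jaw":1,"travel":[-3,40,0],"roll":0},{"jaw":1,"travel":[-5,70,0],"roll":0},{"jaw":1,"travel":[-5,84,0],"roll":0},{"jaw":1,"travel":[-5,84,-30],"roll":0},{"jaw":1,"travel":[-5,84,-65],"roll":0},{"jaw":1,"travel":[-5,84,-82],"roll":0},{"jaw":1,"travel":[-5,84,-82],"roll":0}]'
python3 - <<'E'
from h import *
p,d,W=snap("scene"); crop(p,400,560,270,390,5,"s8")
E
```

```text
time_s: 61.65
position: [0.4243, 0.2626, 0.3391]
tool_rot: [[-0.999, -0.047, 0.0], [-0.047, 0.999, 0.0], [-0.0, 0.0, -1.0]]
ft_force: [0.7, -0.2, 0.3]
grip_width: -0.0001
gripper_force: 0.0
time_s: 62.35
position: [0.4199, 0.3437, 0.2548]
tool_rot: [[-0.999, -0.045, -0.004], [-0.045, 0.999, -0.002], [0.004, -0.002, -1.0]]
ft_force: [0.2, -0.0, 0.2]
grip_width: -0.0004
gripper_force: 0.0
```

View pics/s8.png

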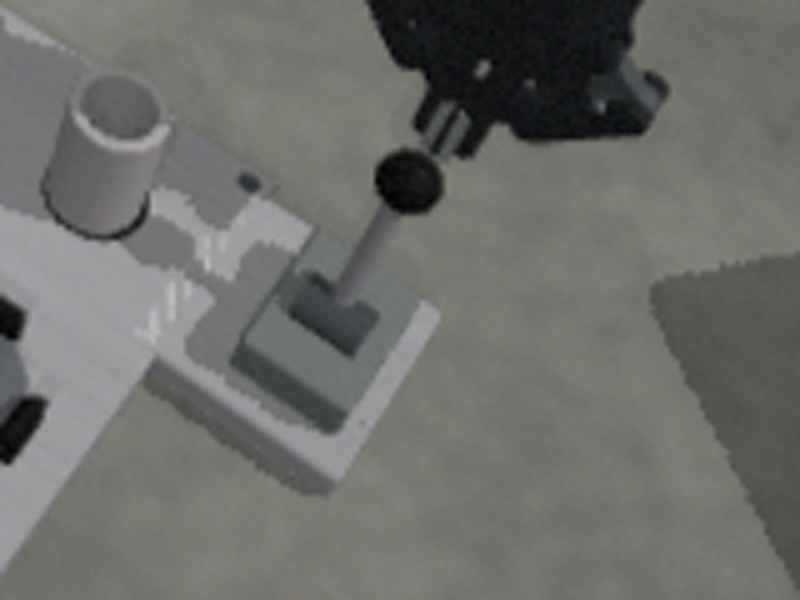

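The closed fingers (crop 445,130) are behind the ball (408,180) on its -x side, aligned in y. Push in +x.

```bash
python3 -m creep '[{"jaw":1,"travel":[10,0.5,0],"roll":0},{"jaw":1,"travel":[20,1,0],"roll":0},{"jaw":1,"travel":[28,1,0],"roll":0},{"jaw":1,"travel":[34,1.5,0],"roll":0},{"jaw":1,"travel":[40,2,0],"roll":0},{"jaw":1,"travel":[46,2,0],"roll":0},{"jaw":1,"travel":[46,2,0],"roll":0}]'
python3 -m creep '[{"jaw":1,"travel":[6,0.3,0],"roll":0},{"jaw":1,"travel":[12,0.6,0],"roll":0},{"jaw":1,"travel":[18,1,0],"roll":0},{"jaw":1,"travel":[24,1,0],"roll":0},{"jaw":1,"travel":[26,1.5,0],"roll":0},{"jaw":1,"travel":[26,1.5,0],"roll":0}]'
python3 - <<'E'
from h import *
for n in("top","scene"):
    p,d,W=snap(n); z=W[...,2]
    m=(abs(W[...,0]-.50)<.07)&(abs(W[...,1]-.3456)<.04)&(p.mean(2)<50)&(z>.07)&(z<.14); q=W[m]
    if len(q): print(n,len(q),np.median(q,0).round(4),q.min(0).round(4),q.max(0).round(4))
E
```

```text
time_s: 63.1
position: [0.4666, 0.3465, 0.2569]
tool_rot: [[-0.999, -0.046, 0.001], [-0.046, 0.999, 0.0], [-0.001, 0.0, -1.0]]
ft_force: [-0.3, 0.5, 0.6]
grip_width: 0.0002
gripper_force: 0.0
time_s: 63.7
position: [0.4923, 0.348, 0.2568]
tool_rot: [[-0.999, -0.046, 0.0], [-0.046, 0.999, 0.0], [-0.0, 0.0, -1.0]]
ft_force: [-0.5, -0.4, -0.1]
grip_width: -0.0001
gripper_force: 0.0
top 19 [0.517  0.3372 0.1291] [0.483  0.3193 0.1186] [0.5231 0.3426 0.1389]
scene 345 [0.5043 0.3475 0.1315] [0.4812 0.3117 0.092 ] [0.5302 0.3804 0.14  ]
```

```bash
python3 -m creep '[{"jaw":1,"travel":[4,0.2,0],"roll":0},{"jaw":1,"travel":[8,0.4,0],"roll":0},{"jaw":1,"travel":[8,0.4,0],"roll":0}]'
python3 - <<'E'
from h import *
p,d,W=snap("scene"); crop(p,400,560,270,390,5,"s9")
E
```

```text
time_s: 64.1
position: [0.5004, 0.3484, 0.2569]
tool_rot: [[-0.999, -0.046, 0.0], [-0.046, 0.999, 0.0], [-0.0, 0.0, -1.0]]
ft_force: [-1.1, 0.7, -0.6]
grip_width: 0.0001
gripper_force: 0.2
```

View pics/s9.png

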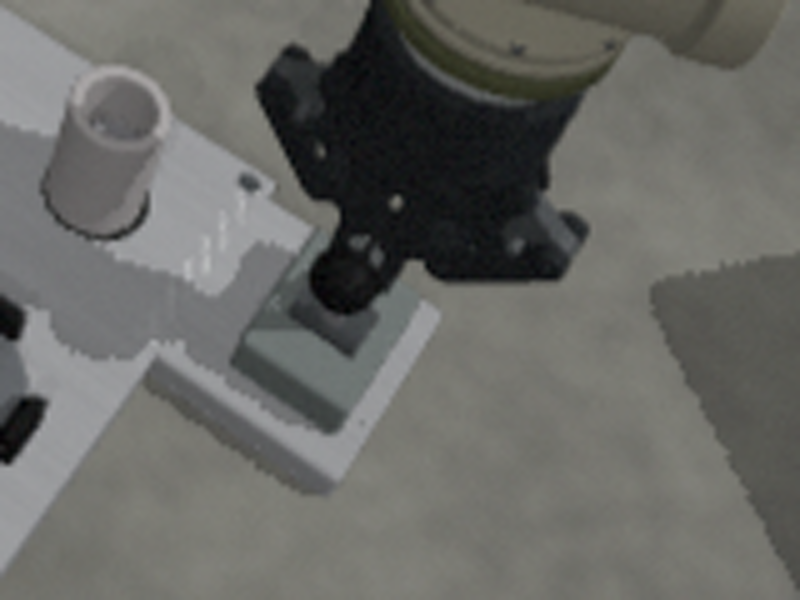

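The ball has swung over to (342,285). Continue in small steps until the stop is felt.

```bash
python3 -m creep '[{"jaw":1,"travel":[3,0.2,0],"roll":0},{"jaw":1,"travel":[5,0.3,0],"roll":0},{"jaw":1,"travel":[5,0.3,0],"roll":0}]'; python3 -m creep '[{"jaw":1,"travel":[2,0,0],"roll":0},{"jaw":1,"travel":[4,0,0],"roll":0},{"jaw":1,"travel":[4,0,0],"roll":0}]'
```

```text
time_s: 64.45
position: [0.5052, 0.3487, 0.2569]
tool_rot: [[-0.999, -0.046, 0.0], [-0.046, 0.999, 0.0], [-0.0, 0.0, -1.0]]
ft_force: [-0.9, -0.3, 0.3]
grip_width: -0.0002
gripper_force: 0.2
time_s: 64.75
position: [0.5083, 0.3488, 0.2566]
tool_rot: [[-0.999, -0.046, -0.004], [-0.046, 0.999, -0.001], [0.004, -0.0, -1.0]]
ft_force: [-6.5, 0.8, 1.7]
grip_width: -0.0
gripper_force: 3.4
```

```bash
python3 -m creep '[{"jaw":1,"travel":[1,0,0],"roll":0},{"jaw":1,"travel":[1.5,0,0],"roll":0},{"jaw":1,"travel":[1.5,0,0],"roll":0}]'; python3 -m creep '[{"jaw":1,"travel":[-10,0,0],"roll":0},{"jaw":1,"travel":[-35,0,0],"roll":0},{"jaw":1,"travel":[-60,0,20],"roll":0},{"jaw":1,"travel":[-80,0,60],"roll":0},{"jaw":1,"travel":[-90,0,100],"roll":0},{"jaw":1,"travel":[-90,0,120],"roll":0},{"jaw":1,"travel":[-90,0,120],"roll":0}]'
python3 lev.py;python3 find.py | grep tall; python3 - <<'E'
from h import *
p,d,W=snap("scene"); 
for n in("top","scene"):
    p,d,W=snap(n); z=W[...,2]
    m=(abs(W[...,0]-.51)<.05)&(abs(W[...,1]-.3456)<.04)&(p.mean(2)<50)&(z>.08)&(z<.14); q=W[m]
    print(n,len(q),np.median(q,0).round(4))
crop(p,220,540,140,380,2.5,"s10")
E
```

```text
time_s: 65.05
position: [0.509, 0.3488, 0.2565]
tool_rot: [[-0.999, -0.047, -0.006], [-0.047, 0.999, -0.001], [0.006, -0.001, -1.0]]
ft_force: [-11.2, -0.3, 4.7]
grip_width: -0.0
gripper_force: 5.9
time_s: 65.75
position: [0.4201, 0.3488, 0.3803]
tool_rot: [[-0.999, -0.047, 0.007], [-0.047, 0.999, 0.003], [-0.007, 0.003, -1.0]]
ft_force: [-0.2, 0.3, -0.8]
grip_width: 0.0001
gripper_force: 0.0
scene seat1 mid [0.5101 0.1152 0.0578] tilt deg [0.1 1.2] ztop 0.0597 97
scene seat2 mid [0.6236 0.2422 0.0569] tilt deg [-0.1  0.2] ztop 0.0595 147
scene seat3 mid [0.6313 0.1213 0.0569] tilt deg [0.4 0.1] ztop 0.0596 117
top seat1 mid [0.5072 0.1159 0.0567] tilt deg [-1.5 -1. ] ztop 0.0573 78
top seat2 mid [0.6213 0.2425 0.0566] tilt deg [-1.6 -1. ] ztop 0.0574 75
top seat3 mid [0.6285 0.1212 0.0558] tilt deg [0.6 0.2] ztop 0.0574 72
[0.4205 0.3487 0.3767]
top tall [242. 142.] 91 [0.6283 0.122 ] zmed 0.0582 ext [0.033 0.033] [109. 111. 118.]
top tall [200. 145.] 94 [0.6212 0.2424] zmed 0.0578 ext [0.033 0.033] [108. 110. 117.]
top tall [201. 184.] 220 [0.5038 0.2348] zmed 0.0788 ext [0.044 0.043] [129. 127. 130.]
top tall [243. 183.] 85 [0.5074 0.1156] zmed 0.0579 ext [0.032 0.035] [81. 82. 87.]
top tall [374. 198.] 84 [ 0.4656 -0.2646] zmed 0.0774 ext [0.027 0.026] [77. 59. 51.]
scene tall [279. 180.] 112 [ 0.4685 -0.2663] zmed 0.0784 ext [0.028 0.029] [58. 40. 28.]
scene tall [377. 270.] 166 [0.5109 0.1157] zmed 0.0597 ext [0.035 0.035] [71. 73. 76.]
scene tall [422. 296.] 467 [0.5048 0.2347] zmed 0.0797 ext [0.046 0.043] [113. 111. 111.]
scene tall [344. 304.] 192 [0.6313 0.1212] zmed 0.0595 ext [0.035 0.034] [ 97.  99. 102.]
scene tall [391. 338.] 231 [0.6234 0.242 ] zmed 0.0592 ext [0.036 0.036] [93. 96. 99.]
top 44 [0.5369 0.3451 0.1218]
scene 144 [0.5431 0.3484 0.1222]
```

View pics/s10.png

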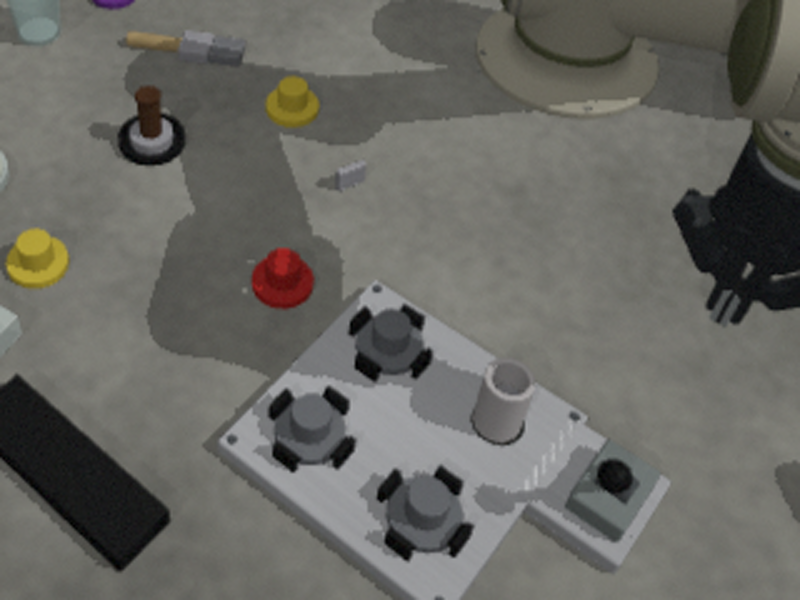

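Everything looks in place and the lever is over at (613,477). To be sure it's on its stop, give one more push higher up, with more leverage.

```bash
python3 -m creep '[{"jaw":1,"travel":[0,-2,-40],"roll":0},{"jaw":1,"travel":[10,-2,-80],"roll":0},{"jaw":1,"travel":[35,-2,-102],"roll":0},{"jaw":1,"travel":[60,-1.5,-102],"roll":0},{"jaw":1,"travel":[75,-1,-102],"roll":0},{"jaw":1,"travel":[84,-1,-102],"roll":0},{"jaw":1,"travel":[90,0,-102],"roll":0},{"jaw":1,"travel":[90,0,-102],"roll":0}]'
python3 -m creep '[{"jaw":1,"travel":[3,0,0],"roll":0},{"jaw":1,"travel":[5,0,0],"roll":0},{"jaw":1,"travel":[5,0,0],"roll":0}]'
python3 -m creep '[{"jaw":1,"travel":[2,0,0],"roll":0},{"jaw":1,"travel":[4,0,0],"roll":0},{"jaw":1,"travel":[4,0,0],"roll":0}]'
```

```text
time_s: 67.4
position: [0.5106, 0.3488, 0.275]
tool_rot: [[-0.999, -0.046, 0.0], [-0.046, 0.999, 0.0], [-0.0, 0.0, -1.0]]
ft_force: [-0.4, 0.1, 0.6]
grip_width: 0.0
gripper_force: 0.0
time_s: 67.7
position: [0.5144, 0.3489, 0.275]
tool_rot: [[-0.999, -0.047, -0.003], [-0.047, 0.999, -0.0], [0.003, -0.0, -1.0]]
ft_force: [-6.1, -0.3, 2.5]
grip_width: -0.0003
gripper_force: 2.9
time_s: 68.0
position: [0.5163, 0.3492, 0.2749]
tool_rot: [[-0.999, -0.048, -0.011], [-0.048, 0.999, -0.002], [0.011, -0.001, -1.0]]
ft_force: [-21.3, -1.1, 9.4]
grip_width: 0.0002
gripper_force: 10.5
```

It holds a firm 21 N, so that's the stop. Back away and hand in.

```bash
python3 -m creep '[{"jaw":1,"travel":[-10,0,0],"roll":0},{"jaw":1,"travel":[-35,0,0],"roll":0},{"jaw":1,"travel":[-60,0,20],"roll":0},{"jaw":1,"travel":[-85,0,60],"roll":0},{"jaw":1,"travel":[-100,0,100],"roll":0},{"jaw":1,"travel":[-100,0,120],"roll":0},{"jaw":1,"travel":[-100,0,120],"roll":0},{"jaw":1,"travel":[-100,0,120],"roll":0}]'
python3 - <<'E'
from h import *
for n in("top","scene"):
    p,d,W=snap(n); z=W[...,2]
    m=(abs(W[...,0]-.51)<.05)&(abs(W[...,1]-.3456)<.04)&(p.mean(2)<50)&(z>.08)&(z<.14); q=W[m]
    print(n,len(q),np.median(q,0).round(4))
print(close_job())
E
```

```text
time_s: 68.8
position: [0.4191, 0.3486, 0.3946]
tool_rot: [[-0.999, -0.046, 0.0], [-0.046, 0.999, -0.0], [-0.0, -0.0, -1.0]]
ft_force: [-0.4, 0.2, -0.1]
grip_width: 0.0005
gripper_force: 0.0
top 45 [0.5369 0.3449 0.1212]
scene 144 [0.5426 0.3486 0.1213]
the job is handed in; nothing more can be done
None
```

The job is handed in: the tube is fully home, all three grey covers are snapped flat (one was re-laid after landing tilted, and set down on it the gripper briefly pressed up to 24 N), the lock lever was swung to its stop last, and the tool stands upright in its dish.

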